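Knock a stuck resin plug out of its die over an upright rod

TASK

The cast resin plug is stuck in the pocket of the square steel die. Set the die on the knockout stand so that the stand's rod goes up through the hole under the die, feeling for the hole gently, and press the die down flat onto the plate without forcing it, so that the rod (not your fingers) pushes the plug up. Then take the plug, stand it upright as it came out in the round dish, and leave the die on the stand and the other things where they are.

Things in the scene. Friction and masses are not known exactly. Their poses are not given: they have to be found in the camera images.
- die: Square dark steel die block, 56 x 56 mm, 34 mm high, about 0.3 kg, pocket up. Origin: centre of its underside, z up, x and y square to its side faces (grip it across two opposite faces). A 14.5 mm round hole on its axis runs up through its 8 mm thick floor into a round pocket, 34 mm diameter, 26 mm deep. No position is given while the fingers hold it.
- die_mid (a point): Centre of the die block, on its axis, 17 mm above its underside; same axes. Two sprung brass jaws, 3 to 11 mm above the pocket's floor, clamp the plug: pushing it up takes about 8 to 16 N until it has risen 11 mm; beyond that it is loose.
- plug_mid (a point): Centre of the grey resin plug: a cylinder of 32 mm diameter, 26 mm high, 40 g; z along its axis, up. At first it sits on the pocket's floor, top flush with the die's top: fingers off it until the rod has raised it. With the die flat on the plate it has risen 18 mm, stands loose on the rod and shows 18 mm above the die.
- plug: The same plug; origin at the centre of its underside, z up.
- knockout_stand: Knockout stand on rubber feet (stiff springs: it sinks 1 mm per 10 N, springs back, does not shift): flat aluminium plate 100 mm (its x) by 140 mm (its y), 12 mm thick, low bolt heads (under 3 mm) at its corners. Origin: centre of its underside on the bench, z up. A flush steel disc of 39 mm in its middle carries an upright steel rod, off centre. The die rests on the plate wherever the rod puts it; over 30 N between die and stand scores the parts.
- disc_mid (a point): Centre of the disc, on the plate's top face, axes of the stand. The rod is 12 mm thick, upright, its flat top 26 mm above the plate, top edge chamfered 1 mm. Its axis stands 7 mm off the disc's centre, in any direction: the disc is clamped at a different, unmeasured turn each time, so feel for the rod round that 7 mm circle (or look). It does not give.
- dish: Round shallow resin dish, loose, 166 mm across and 36 mm high. Origin: centre of its underside; its inner floor is 6 mm above that and flat for about 60 mm round the centre, its wall is about 8 to 14 mm thick.
- carton_small: Bystander: brown card box 90 x 68 x 58 mm; origin under its centre.
- flux_bottle: Bystander: small white bottle with a black cap, 32 mm across and 75 mm high; origin under its centre.
- fuse_box: Bystander: low white card box 55 x 85 x 32 mm; origin under its centre.
- steel_cup_1: Bystander: turned steel cup with a red band, 60 mm across and 52 mm high; origin under its centre.
- steel_cup_2: Bystander: plain turned steel cup, 48 mm across and 66 mm high; origin under its centre.

How it is judged (in metres and radians):
On the way:
1. the die sits flat on the plate over the rod and the rod, not the fingers, has pushed the plug up at least 15 mm in it (z of die in the frame of knockout_stand between 0.01 and 0.0145 m and horizontal distance between die and knockout_stand below 0.015 m and angle between die's own z axis and vertical below 0.06 rad and z of plug in the frame of die above 0.023 m and horizontal distance between plug and die below 0.006 m and contact force between the fingers and plug below 0.3 N), for 0.2 s.
At the end, for the whole second after the job is handed in: The plug stands upright (within 0.2 rad) and still on the dish's inner floor, its axis within 58 mm of the dish's centre; the dish stands on the bench; the die rests still and flat on the stand's plate (underside within 2.5 mm of the plate, tilt under 0.06 rad), within 15 mm of the plate's centre (z of die in the frame of knockout_stand between 0.01 and 0.0145 m and horizontal distance between die and knockout_stand below 0.015 m and angle between die's own z axis and vertical below 0.06 rad and horizontal distance between plug and dish below 0.058 m and z of plug_mid in the frame of dish between 0.012 and 0.026 m and angle between plug's own z axis and vertical below 0.2 rad and linear speed of each of plug, die below 0.02 m/s and height (world z) of dish below 0.01 m and angle between dish's own z axis and vertical below 0.1 rad); the robot touches nothing.
It fails at once if the die is pressed against the stand or its rod with more than 30 N (contact force between die and knockout_stand above 30 N).
It fails at once if the fingers touch the plug while it is still stuck in the pocket (raised less than 11 mm) (contact force between the fingers and plug above 0.5 N and z of plug in the frame of die below 0.019 m and horizontal distance between plug and die below 0.012 m).
It fails at once if a bystander (box, bottle or cup) is moved more than 30 mm (distance of any of carton_small, flux_bottle, fuse_box, steel_cup_1, steel_cup_2 from where it was at the start of the episode above 0.03 m).
It also fails if it takes over 72 s, if anything falls off the work surface, if the arm or the gripper's body presses on something with over 40 N, if the wrist force passes 120 N, or if a joint passes its speed limit or range.

ROBOT

A 6-joint arm with a two-finger parallel gripper is mounted at the origin on a cart in front of the work surface, level with it; the furniture and walls round the work are solid. World frame = base frame: x ahead of the robot, y to its left, z up, the work surface at z = 0. Lengths are in m, angles in degrees, forces in N, time in s.
With the tool pointing down it reaches from about 0.35 to 0.85 m from the base axis. Payload 8.1 kg.
Tool frame: the origin (TCP) lies between the finger pads; the fingertips stand 11 mm ahead of it and the grasp point (between the pads) lies 8 mm behind it; z points along the fingers, y is the direction in which the jaws open and shut (so a half turn about z gives the same grasp; the last joint's range is limited). The gripper opens to 93 mm and grips with 3 to 60 N. Pads are 15 mm wide; open, the fingers measure 128 mm over their backs; the gripper's body (75 mm by 188 mm) begins 65 mm behind the grasp point.
Start: joints at [-78.404, 7.471, 85.268, -0, 87.261, -4.893], TCP at [0.17, -0.575, 0.193] pointing down, gripper open.
Joint ranges: [-169.43, 169.43], [-51.17, 129.36], [1.28, 143.12], [-76.62, 256.62], [0, 156.53], [-152.29, 152.29]. Speed limits (degrees/s): [136.94, 136.94, 159.86, 180, 180, 180].

INTERFACE

Orientations are given as a 3x3 rotation matrix whose columns are the frame's x, y, z axes.
In Python, from rig import arm gives the robot as it stands.
- The arm moves only by the shell command python3 -m pendant 'ROWS' [FORCE]. ROWS is a JSON object of lists of equal length, an entry for each row: "dp": the shift along the world's x, y, z in m, a list of three; "rot": the turn, a rotation vector about the world's x, y, z in rad, a list of three; "fingers": the finger opening in m, from 0 to 0.093. A call has 1 to 8 rows; each row is the pose to reach, as a shift and turn from the pose commanded when the call began; what a row does not reach only later rows make up. A row lasts 1/8 s, in which the tool goes at most 62.5 mm and 10.7 degrees, less where a joint would pass 70% of its speed; a pose out of reach is approached as far as the arm can. A call with a gripper value outside its range is refused whole. The fingers move at their own pace and stop on an object; FORCE is the grip in N (left out, the last holds). Time passes only in rows, so rows that repeat a pose let the fingers close. It gives the time, the measured TCP pose, the force and the opening at its end, in the units of the state.
- arm.get_obs(): the state, without advancing time (a new reading comes with each control period).
- arm.capture(name): name is "scene" or "top" or "wrist"; returns a dict with "color" (400x640x3 uint8, red, green, blue), "vfov" (degrees; the focal length in pixels is half the picture's height over the tangent of half this angle, whatever the lens; pixels are square), "cx", "cy" (the principal point, pixels), "k1" (the pictures are not rectified: a ray, as slopes to the right and down, at radius r is drawn at 1 + k1 r^2 times it, then the intrinsics apply), "rvec" (rotation vector, rad) and "tvec" (3), from world to camera coordinates, as OpenCV has them; the wrist camera has in their place "mount" (4x4, takes a point from camera to tool coordinates, whose origin is the TCP and whose axes are the flange's). Camera axes: x right, y down, z forward; pixel columns grow to the right and rows downward; lengths in m; the calibration is good to about 2 mm. A picture is of the moment at which its call begins: read the wrist's pose just before it. There is no depth.
- arm.job_done(): hands the job in, once; it reports no verdict.
The state is a dict: "clock": time; "joints": joint angles; "dq": joint speeds; "joint_torque": joint torques, N m; "tool_pos": TCP position; "eef_rot": TCP orientation; "wrist_force": force on the tool from outside, world axes, zero at the start; "torque": the same for the moment, N m; "width": finger opening in m.
Only numpy, scipy, OpenCV 4.12 (cv2) and the standard library are available. Lean on these libraries where they do the work, as an engineer would, in place of code of your own. Each camera call takes 0.05 s, during which the arm holds its last target.

## Working session

There is one attempt and no reset: what is moved stays moved. The work goes in short steps, Python scripts to look and compute and a shell command to move; the robot and the scene stay as the last step left them, time stands still between calls to the robot, and variables do not carry over. Pictures are saved under pics/ and viewed, and the job is handed in when it is done.

```bash
ls; mkdir -p pics
python3 - <<'E'
from rig import arm
import cv2
o=arm.get_obs();print(o)
for n in ["scene","top","wrist"]:
    c=arm.capture(n);cv2.imwrite(f"pics/{n}0.png",c["color"][:,:,::-1]);print(n,{k:v for k,v in c.items() if k!="color"})
E
```

```text
pics
{'clock': 0.0, 'joints': array([-7.84020406e+01,  7.51502356e+00,  8.53287205e+01, -9.38316270e-04,
        8.72605858e+01, -4.89226930e+00]), 'dq': array([ 0.04417738, -0.06292233, -0.02758686,  0.08333022,  0.02758574,
        0.09012893]), 'joint_torque': array([ 2.02545023e-03, -5.59831309e+01, -4.91759133e+01,  7.71165197e-02,
        3.53504287e-02, -1.42877207e-04]), 'tool_pos': array([ 0.17021154, -0.57471686,  0.19239372]), 'eef_rot': array([[ 9.58867958e-01,  2.83852240e-01, -3.82102920e-04],
       [ 2.83852463e-01, -9.58866315e-01,  1.78043129e-03],
       [ 1.38993790e-04, -1.81565937e-03, -9.99998342e-01]]), 'wrist_force': array([-0.22152723, -0.66980013,  0.7119445 ]), 'torque': array([0.00568823, 0.05308121, 0.01746508]), 'width': 0.09321641543600656}
scene {'vfov': 52.546573005084575, 'cx': 315.1144022544287, 'cy': 202.95822500799198, 'k1': -0.10370838627714087, 'rvec': array([ 0.85467111, -2.39651967,  1.26051234]), 'tvec': array([0.39433242, 0.22897061, 0.75366794])}
top {'vfov': 52.29388059789207, 'cx': 321.7903274868973, 'cy': 195.66119097017778, 'k1': 0.007158033602250824, 'rvec': array([ 2.10276542, -2.1604764 ,  0.20342077]), 'tvec': array([-0.01582446,  0.51812593,  1.29893601])}
wrist {'vfov': 61.65025717090328, 'cx': 324.731466097781, 'cy': 196.47856732486215, 'k1': -0.023732161755436618, 'mount': array([[ 6.55405877e-04, -9.62547960e-01, -2.71110668e-01,
         7.40955474e-02],
       [ 9.99999739e-01,  7.12992106e-04, -1.13914334e-04,
        -1.24289507e-03],
       [ 3.02947777e-04, -2.71110523e-01,  9.62548177e-01,
        -1.91246613e-01],
       [ 0.00000000e+00,  0.00000000e+00,  0.00000000e+00,
         1.00000000e+00]])}
```

View pics/scene0.png

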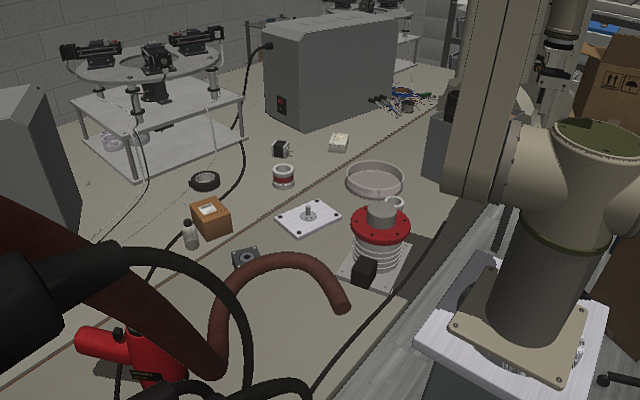

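View pics/top0.png

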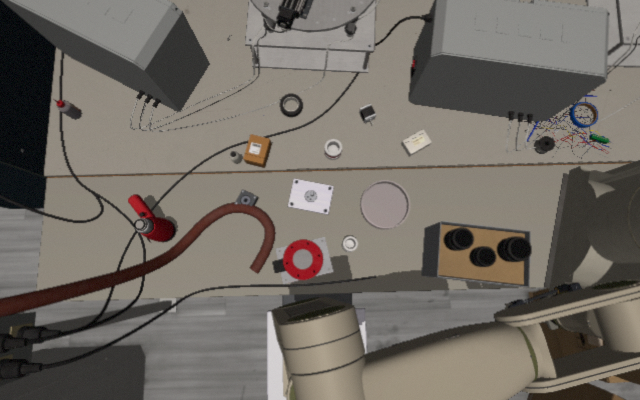

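View pics/wrist0.png

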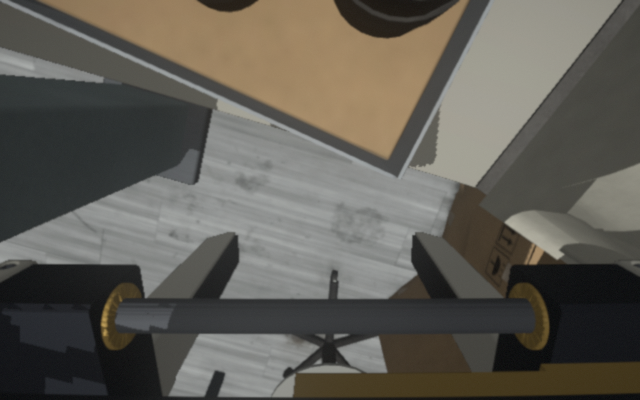

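The scene shows a stand at about (311,196) in the top view, with the die at (246,199) beside a brown hose. The dish is at (384,205), with cups at (333,149) and (350,243). I'll measure from enlarged crops.

```bash
cat > h.py <<'E'
import numpy as np, cv2
from rig import arm
from scipy.spatial.transform import Rotation as R
def cam(c,o=None):
    f=200/np.tan(np.radians(c["vfov"]/2)); K=np.array([[f,0,c["cx"]],[0,f,c["cy"]],[0,0,1.]])
    D=np.array([c["k1"],0,0,0,0.])
    if "rvec" in c: Rm=cv2.Rodrigues(c["rvec"])[0]; t=c["tvec"]
    else:
        T=np.eye(4);T[:3,:3]=o["eef_rot"];T[:3,3]=o["tool_pos"];M=np.linalg.inv(T@c["mount"]);Rm=M[:3,:3];t=M[:3,3]
    return K,D,Rm,t
def p2w(cm,uv,z):
    K,D,Rm,t=cm
    n=cv2.undistortPoints(np.array(uv,float).reshape(-1,1,2),K,D)[:,0]
    d=np.c_[n,np.ones(len(n))]@Rm; C=-Rm.T@t
    return C+d*((z-C[2])/d[:,2])[:,None]
def w2p(cm,P):
    K,D,Rm,t=cm
    return cv2.projectPoints(np.array(P,float).reshape(-1,1,3),cv2.Rodrigues(Rm)[0],t,K,D)[0][:,0]
E
python3 - <<'E'
import cv2,sys
sys.path.insert(0,'.')
from h import *
c=cv2.imread('pics/top0.png');cv2.imwrite('pics/tc.png',cv2.resize(c[120:280,200:420],None,fx=3.6,fy=3.6,interpolation=cv2.INTER_CUBIC))
s=cv2.imread('pics/scene0.png');cv2.imwrite('pics/sc.png',cv2.resize(s[130:310,160:420],None,fx=3,fy=3,interpolation=cv2.INTER_CUBIC))
cm=cam(arm.capture("top"))
for n,uv,z in [("stand",(311,196),.012),("die",(246,199),.034),("dish",(384,205),.036),("cup1",(333,148),.05),("cup2",(350,243),.06),("hose end",(257,268),0.0),("hosetop",(240,209),0.0),("bot",(235,156),.07),("carton",(257,150),.05),("redflange",(303,259),.05)]: print(n,p2w(cm,uv,z))
E
```

```text
stand [[0.5236419  0.00629646 0.012     ]]
die [[0.51520588 0.2222024  0.034     ]]
dish [[ 0.48253622 -0.23558003  0.036     ]]
cup1 [[ 0.67902156 -0.0720725   0.05      ]]
cup2 [[ 0.35862401 -0.11574902  0.06      ]]
hose end [[0.28855559 0.19054877 0.        ]]
hosetop [[0.48734799 0.24830208 0.        ]]
bot [[0.65370689 0.25283128 0.07      ]]
carton [[0.67850153 0.1834194  0.05      ]]
redflange [[0.31239017 0.03609123 0.05      ]]
```

View pics/tc.png

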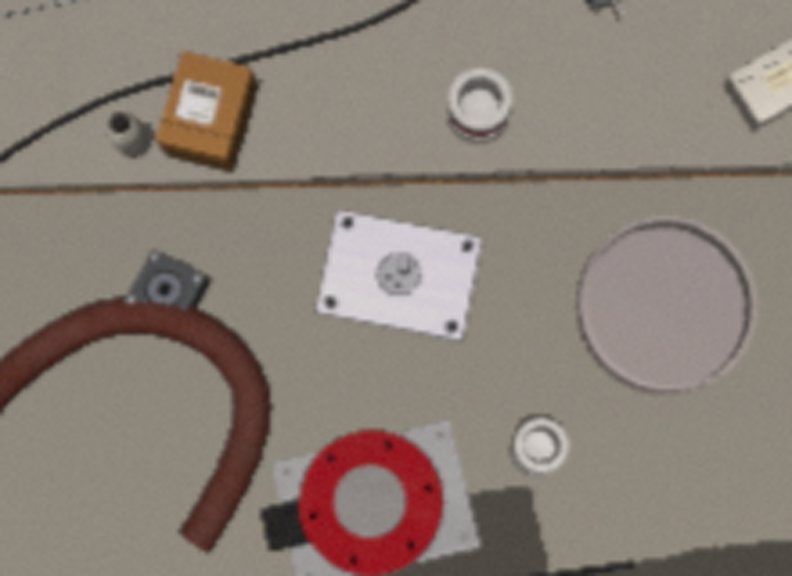

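View pics/sc.png

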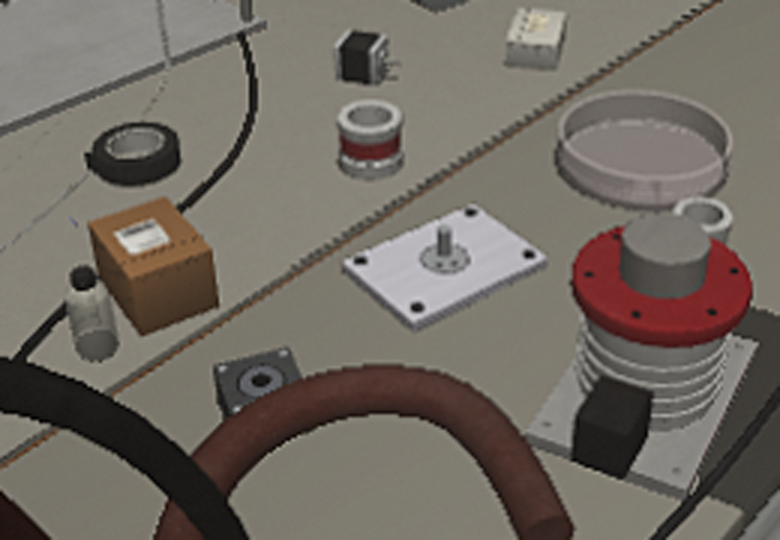

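Run:
```python
from h import *
ct=cam(arm.capture("top"));cs=cam(arm.capture("scene"))
def tri(a,b):
    P=[];n=[]
    for cm,uv in((ct,a),(cs,b)):
        K,D,Rm,t=cm;P.append(np.c_[Rm,t]);n.append(cv2.undistortPoints(np.array(uv,float).reshape(1,1,2),K,D).reshape(2,1))
    X=cv2.triangulatePoints(P[0],P[1],n[0],n[1]);X=(X[:3]/X[3])[:,0]
    return X.round(4),(w2p(ct,X)-a).round(1),(w2p(cs,X)-b).round(1)
print("hose end",tri((254,271),(345,308)))
print("flange top",tri((303,259),(381.7,209)))
print("rod",tri((312.3,193.3),(308.3,206.5)))
print("die hole",tri((245.8,200.3),(247.3,256.7)))
print("dish",tri((384.5,204.5),(374.7,180)))
print("cup2",tri((350,243),(395,202)))
print("bot cap",tri((233.5,154),(187.5,221)))
# hose tube points: match upper edge: for top points along apex, print scene epipolar
for uv in [(233,208),(238,208),(250,211),(262,220),(269,235)]:
    print(uv,[ (z,w2p(cs,p2w(ct,uv,z))[0].round(0)) for z in (0,.05,.1,.15,.2,.3)])
```

```text
hose end (array([0.2777, 0.1967, 0.0194]), array([[0.2, 0.4]]), array([[-0.8, -0.1]]))
flange top (array([0.3103, 0.0328, 0.1436]), array([[-0.1, -0.1]]), array([[0.2, 0. ]]))
rod (array([0.5285, 0.0013, 0.0343]), array([[0. , 0.1]]), array([[-0.1, -0. ]]))
die hole (array([0.5113, 0.2233, 0.0322]), array([[-0. , -0.1]]), array([[0.1, 0. ]]))
dish (array([ 0.4863, -0.2416,  0.0141]), array([[0.2, 0.4]]), array([[-0.5, -0.1]]))
cup2 (array([ 0.3565, -0.1165,  0.0618]), array([[0.3, 0.6]]), array([[-0.9, -0.2]]))
bot cap (array([0.6602, 0.2577, 0.0743]), array([[-0.2, -0.2]]), array([[0.5, 0.1]]))
(233, 208) [(0, array([238., 285.])), (0.05, array([242., 266.])), (0.1, array([246., 246.])), (0.15, array([251., 225.])), (0.2, array([256., 202.])), (0.3, array([267., 150.]))]
(238, 208) [(0, array([244., 280.])), (0.05, array([248., 262.])), (0.1, array([252., 242.])), (0.15, array([257., 221.])), (0.2, array([262., 198.])), (0.3, array([273., 148.]))]
(250, 211) [(0, array([262., 272.])), (0.05, array([266., 254.])), (0.1, array([270., 235.])), (0.15, array([274., 214.])), (0.2, array([279., 192.])), (0.3, array([289., 143.]))]
(262, 220) [(0, array([286., 269.])), (0.05, array([289., 251.])), (0.1, array([293., 232.])), (0.15, array([298., 211.])), (0.2, array([302., 189.])), (0.3, array([312., 141.]))]
(269, 235) [(0, array([311., 274.])), (0.05, array([315., 255.])), (0.1, array([318., 236.])), (0.15, array([323., 215.])), (0.2, array([327., 193.])), (0.3, array([337., 144.]))]
```

```bash
python3 -m pendant '{"dp":[[0.01,0.03,0.04],[0.03,0.08,0.08],[0.06,0.13,0.10],[0.09,0.19,0.10],[0.12,0.25,0.10],[0.15,0.31,0.10],[0.18,0.37,0.10],[0.2,0.43,0.10]],"rot":[[0,0,0],[0,0,0],[0,0,0],[0,0,0],[0,0,0],[0,0,0],[0,0,0],[0,0,0]],"fingers":[0.093,0.093,0.093,0.093,0.093,0.093,0.093,0.093]}'
python3 -m pendant '{"dp":[[0.01,0.06,0],[0.03,0.12,0],[0.05,0.18,0],[0.07,0.22,0],[0.07,0.24,0],[0.07,0.24,0]],"rot":[[0,0,0],[0,0,0],[0,0,0],[0,0,0],[0,0,0],[0,0,0]],"fingers":[0.093,0.093,0.093,0.093,0.093,0.093]}'
python3 - <<'E'
from h import *
o=arm.get_obs();c=arm.capture("wrist");cv2.imwrite("pics/w1.png",c["color"][:,:,::-1]);print(o["clock"],o["joints"],o["tool_pos"],o["wrist_force"])
np.save("w1.npy",dict(o=o,c={k:v for k,v in c.items()}),allow_pickle=True)
E
```

```text
clock: 1.3
tool_pos: [0.3631, -0.1643, 0.2935]
eef_rot: [[0.959, 0.283, 0.001], [0.283, -0.959, -0.0], [0.001, 0.0, -1.0]]
wrist_force: [1.4, -0.2, 0.2]
width: 0.0927
clock: 2.05
tool_pos: [0.4324, 0.0751, 0.2933]
eef_rot: [[0.958, 0.287, -0.0], [0.287, -0.958, 0.0], [-0.0, -0.0, -1.0]]
wrist_force: [-0.5, 0.7, 0.5]
width: 0.093
2.05 [ 3.14750510e+00 -1.89765025e+01  9.96600921e+01  4.75194217e-03
  9.93429066e+01  7.64916689e+01] [0.43239171 0.07508742 0.29328371] [-0.52006786  0.65895271  0.46715152]
```

View pics/w1.png

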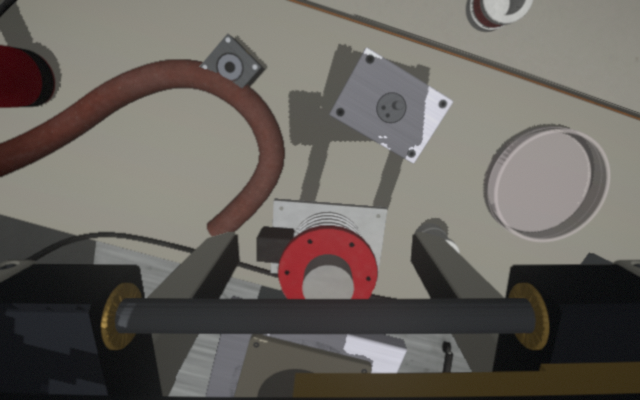

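Run:
```python
from h import *
c=cv2.imread('pics/w1.png');cv2.imwrite('pics/w1c.png',cv2.resize(c[20:120,170:300],None,fx=6,fy=6,interpolation=cv2.INTER_CUBIC))
cv2.imwrite('pics/w1d.png',cv2.resize(c[40:170,320:460],None,fx=5,fy=4.6,interpolation=cv2.INTER_CUBIC))
```

```text
(no output)
```

View pics/w1c.png

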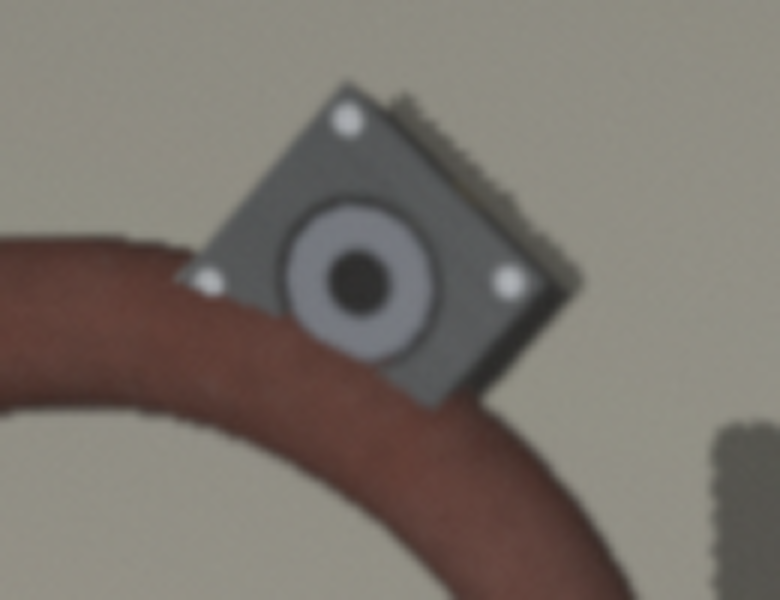

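View pics/w1d.png

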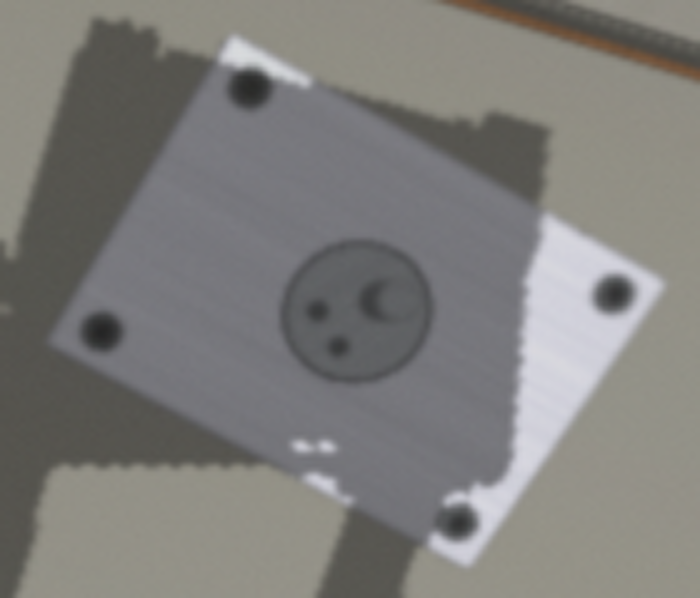

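Run:
```python
from h import *
d=np.load("w1.npy",allow_pickle=True).item();cm=cam(d["c"],d["o"])
cr=lambda u,v:(170+u/6-.42,20+v/6-.42)
for n,p in dict(top=(348,83),right=(553,288),left=(180,277),c=(358,283),hz1=(185,275),hz2=(438,407)).items(): print(n,p2w(cm,cr(*p),.034).round(4))
cr2=lambda u,v:(320+u/5-.4,40+v/4.6-.4)
for n,p,z in [("disc",(357,311),.012),("rodtop",(392,298),.038),("rodtopR",(413,298),.038),("c1",(231,35),.012),("c2",(665,283),.012),("c3",(468,568),.012),("c4",(50,342),.012)]: print(n,p2w(cm,cr2(*p),z).round(4))
ct=cam(arm.capture("top"))
print(p2w(ct,(200+398/3.6-.4,120+273/3.6-.4),.012), p2w(ct,(312.3,193.3),.038),p2w(ct,(200+163/3.6-.4,120+289/3.6-.4),.034))
```

```text
top [[0.5475 0.2365 0.034 ]]
right [[0.5207 0.1862 0.034 ]]
left [[0.5005 0.2624 0.034 ]]
c [[0.51  0.226 0.034]]
hz1 [[0.5012 0.2615 0.034 ]]
hz2 [[0.4904 0.204  0.034 ]]
disc [[0.5227 0.0091 0.012 ]]
rodtop [[0.5276 0.0066 0.038 ]]
rodtopR [[0.5291 0.0014 0.038 ]]
c1 [[0.585  0.0663 0.012 ]]
c2 [[ 0.5547 -0.0687  0.012 ]]
c3 [[ 0.4591 -0.0473  0.012 ]]
c4 [[0.4899 0.0868 0.012 ]]
[[0.52566902 0.00911248 0.012     ]] [[0.52793476 0.00139682 0.038     ]] [[0.51234217 0.22590699 0.034     ]]
```

```bash
python3 -m pendant '{"dp":[[0.02,0.03,0],[0.04,0.06,-0.01],[0.06,0.09,-0.03],[0.075,0.12,-0.06],[0.088,0.145,-0.10],[0.088,0.145,-0.13],[0.088,0.145,-0.15],[0.088,0.145,-0.15]],"rot":[[0,0,-0.16],[0,0,-0.32],[0,0,-0.48],[0,0,-0.64],[0,0,-0.787],[0,0,-0.787],[0,0,-0.787],[0,0,-0.787]],"fingers":[0.082,0.082,0.082,0.082,0.082,0.082,0.082,0.082]}' 55
python3 - <<'E'
from h import *
o=arm.get_obs();c=arm.capture("wrist");cv2.imwrite("pics/w2.png",c["color"][:,:,::-1]);print(o["clock"],o["joints"],o["tool_pos"],o["wrist_force"])
np.save("w2.npy",dict(o=o,c={k:v for k,v in c.items()}),allow_pickle=True)
E
```

```text
clock: 3.15
tool_pos: [0.5197, 0.2175, 0.142]
eef_rot: [[0.877, -0.48, -0.003], [-0.48, -0.877, -0.001], [-0.002, 0.002, -1.0]]
wrist_force: [-0.9, -0.1, 0.3]
width: 0.0823
3.15 [ 1.74983373e+01  3.68625174e+00  9.47111627e+01 -7.67698292e-03
  8.17683206e+01  1.36172800e+02] [0.51969649 0.21747131 0.14202382] [-0.89891502 -0.12532302  0.32236968]
```

View pics/w2.png

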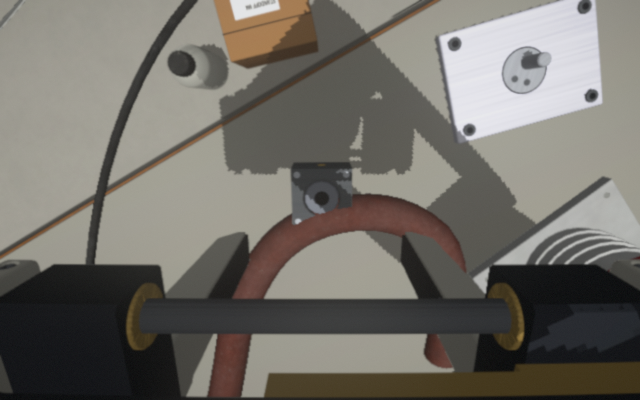

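Run:
```python
from h import *
c=cv2.imread('pics/w2.png');cv2.imwrite('pics/w2c.png',cv2.resize(c[150:240,270:380],None,fx=6,fy=6,interpolation=cv2.INTER_CUBIC))
cv2.imwrite('pics/w2d.png',cv2.resize(c[0:150,430:610],None,fx=4,fy=4,interpolation=cv2.INTER_CUBIC))
```

```text
(no output)
```

View pics/w2c.png

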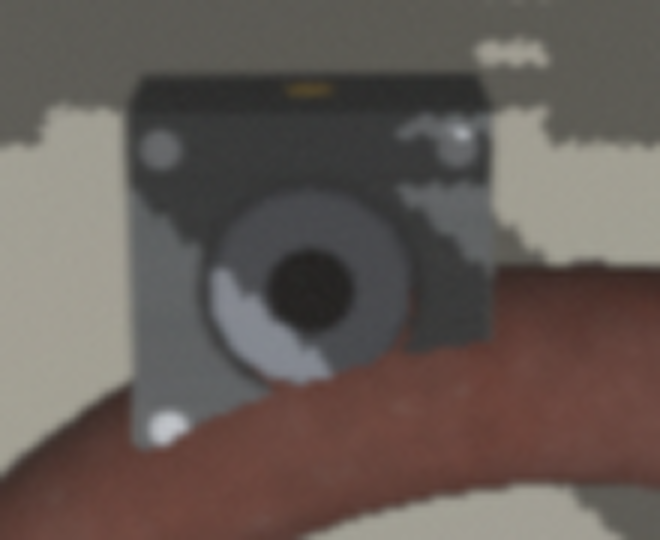

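View pics/w2d.png

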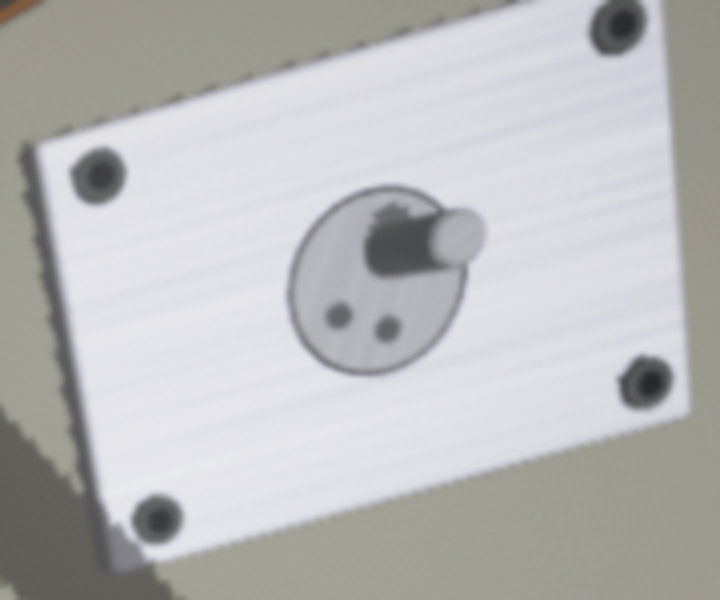

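Run:
```python
from h import *
d=np.load("w2.npy",allow_pickle=True).item();o=d["o"];cm=cam(d["c"],o)
cr=lambda u,v:(270+u/6-.42,150+v/6-.42)
M=o["eef_rot"];t=o["tool_pos"]
for n,p,z in [("tl",(130,113),.034),("tr",(492,113),.034),("bl",(133,445),.034),("hz",(492,340),.034),("c",(311,288),.034),("topedge0L",(137,77),0),("topedge0R",(485,75),0),("hoseedge",(560,265),.019)]:
    P=p2w(cm,cr(*p),z)[0]; print(n,P.round(4),"tool",(M.T@(P-t)).round(4))
cr2=lambda u,v:(430+u/4-.37,v/4-.37)
R0=None
for n,p,z in [("disc",(378,281),.012),("rodtop",(458,236),.038),("c1",(35,145),.012),("c3",(690,413),.012),("c4",(118,572),.012)]: print(n,p2w(cm,cr2(*p),z).round(4))
for xy in [(.528,.003),(.528,.0015),(.530,.003),(.527,.004)]:
    print(xy,[(np.array(w2p(cm,[[*xy,z]])[0])-[430,0])*4 for z in (.012,.038)])
```

```text
tl [0.5477 0.2365 0.034 ] tool [ 0.0156 -0.0304  0.1079]
tr [0.5215 0.1886 0.034 ] tool [0.0156 0.0243 0.108 ]
bl [0.5013 0.263  0.034 ] tool [-0.0377 -0.0314  0.108 ]
hz [0.4896 0.2051 0.034 ] tool [-0.0203  0.0251  0.1081]
c [0.5105 0.2258 0.034 ] tool [-0.0119 -0.0031  0.108 ]
topedge0L [0.5482 0.2386 0.    ] tool [ 0.0152 -0.0325  0.1419]
topedge0R [0.5206 0.1873 0.    ] tool [0.0155 0.0257 0.1421]
hoseedge [0.4908 0.1907 0.019 ] tool [-0.0123  0.0371  0.1231]
disc [[0.5225 0.0089 0.012 ]]
rodtop [[0.528  0.0049 0.038 ]]
c1 [[0.5858 0.0667 0.012 ]]
c3 [[ 0.4596 -0.0472  0.012 ]]
c4 [[0.4898 0.087  0.012 ]]
(0.528, 0.003) [array([392.4364624 , 244.06875011]), array([465.08429122, 230.02865956])]
(0.528, 0.0015) [array([398.62876431, 240.76112559]), array([471.84915292, 226.42885417])]
(0.53, 0.003) [array([389.45436835, 235.75514639]), array([461.96096119, 220.94878622])]
(0.527, 0.004) [array([389.80030895, 250.4172888 ]), array([462.13714461, 236.95275341])]
```

```bash
python3 -m pendant '{"dp":[[0,0,-0.03],[0,0,-0.06],[0,0,-0.09],[0,0,-0.11],[0,0,-0.12],[0,0,-0.127],[0,0,-0.127]],"rot":[[0,0,0],[0,0,0],[0,0,0],[0,0,0],[0,0,0],[0,0,0],[0,0,0]],"fingers":[0.082,0.082,0.082,0.082,0.082,0.082,0.082]}' 55
python3 - <<'E'
from h import *
o=arm.get_obs();c=arm.capture("wrist");cv2.imwrite("pics/w3.png",c["color"][:,:,::-1]);print(o["tool_pos"],o["wrist_force"])
E
```

```text
clock: 4.08
tool_pos: [0.5208, 0.219, 0.0168]
eef_rot: [[0.878, -0.479, 0.0], [-0.479, -0.878, 0.0], [0.0, -0.0, -1.0]]
wrist_force: [0.1, -0.7, 0.1]
width: 0.0818
[0.52084596 0.2189659  0.01675946] [ 0.08787317 -0.69883234  0.09076362]
```

View pics/w3.png

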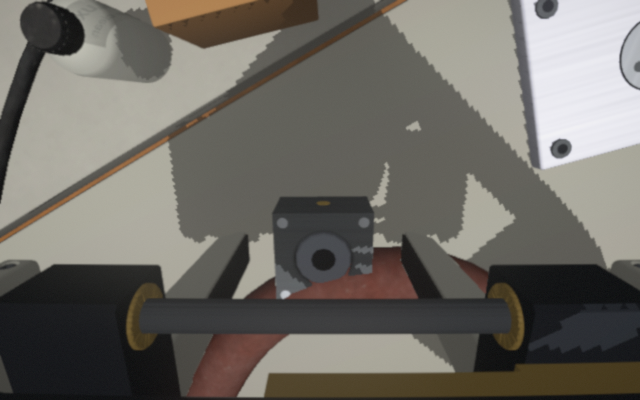

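The fingers straddle the die, which shows at px 273–373. The hose is clear of the pads, so I'll close.

```bash
python3 -m pendant '{"dp":[[0,0,0],[0,0,0],[0,0,0],[0,0,0],[0,0,0]],"rot":[[0,0,0],[0,0,0],[0,0,0],[0,0,0],[0,0,0]],"fingers":[0.065,0.05,0.05,0.05,0.05]}' 50
python3 -m pendant '{"dp":[[0,0,0.004],[0,0,0.010],[0,0,0.02],[0,0,0.03],[0,0,0.03]],"rot":[[0,0,0],[0,0,0],[0,0,0],[0,0,0],[0,0,0]],"fingers":[0.05,0.05,0.05,0.05,0.05]}' 50
python3 - <<'E'
from h import *
o=arm.get_obs();c=arm.capture("wrist");cv2.imwrite("pics/w4.png",c["color"][:,:,::-1]);print(o["tool_pos"],o["wrist_force"],o["torque"])
E
```

```text
clock: 4.75
tool_pos: [0.5206, 0.2189, 0.0164]
eef_rot: [[0.878, -0.479, 0.0], [-0.479, -0.878, 0.0], [0.0, -0.0, -1.0]]
wrist_force: [-0.3, 0.5, 0.6]
width: 0.05
clock: 5.38
tool_pos: [0.5217, 0.2193, 0.0481]
eef_rot: [[0.878, -0.479, 0.003], [-0.479, -0.878, 0.001], [0.002, -0.002, -1.0]]
wrist_force: [0.2, 0.9, -0.8]
width: 0.0499
[0.52170694 0.21927117 0.04811319] [ 0.20043015  0.90130842 -0.80684057] [0.06334341 0.00972872 0.05712741]
```

View pics/w4.png

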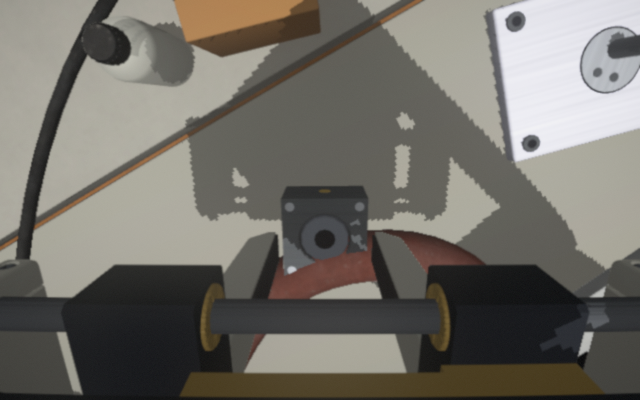

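Run:
```python
from h import *
o=arm.get_obs();c=arm.capture("wrist");cm=cam(c,o);M=o["eef_rot"];t=o["tool_pos"]
for p in [(0,.025,.011),(0,-.025,.011),(.0075,.025,.011),(0,.025,-.008),(.0,-.025,-.03)]: print(p,w2p(cm,[t+M@np.array(p)]).round(0))
for z in(.034,.06,.064):
  for q in [(325,240),(283,195),(368,195)]:
    P=p2w(cm,q,z)[0];print(z,q,P.round(4),(M.T@(P-t)).round(4))
c=arm.capture("top")["color"][:,:,::-1];cv2.imwrite("pics/t2.png",cv2.resize(c[140:260,190:350],None,fx=4.5,fy=4.5))
c=arm.capture("scene")["color"][:,:,::-1];cv2.imwrite("pics/s2.png",cv2.resize(c[150:350,160:400],None,fx=3,fy=3))
```

```text
(0, 0.025, 0.011) [[364. 221.]]
(0, -0.025, 0.011) [[286. 221.]]
(0.0075, 0.025, 0.011) [[364. 210.]]
(0, 0.025, -0.008) [[367. 232.]]
(0.0, -0.025, -0.03) [[277. 248.]]
0.034 (325, 240) [0.509  0.2256 0.034 ] [-0.0139  0.0002  0.0133]
0.034 (283, 195) [0.5487 0.2343 0.034 ] [ 0.0168 -0.0265  0.0133]
0.034 (368, 195) [0.5229 0.187  0.034 ] [0.0169 0.0274 0.0133]
0.06 (325, 240) [0.5187 0.2203 0.06  ] [-0.0027  0.0001 -0.0127]
0.06 (283, 195) [0.5533 0.2279 0.06  ] [ 0.0241 -0.0231 -0.0127]
0.06 (368, 195) [0.5309 0.1866 0.06  ] [ 0.0241  0.0239 -0.0127]
0.064 (325, 240) [0.5202 0.2195 0.064 ] [-0.001   0.0001 -0.0167]
0.064 (283, 195) [0.5541 0.2269 0.064 ] [ 0.0252 -0.0226 -0.0167]
0.064 (368, 195) [0.5321 0.1865 0.064 ] [ 0.0252  0.0234 -0.0167]
```

View pics/s2.png

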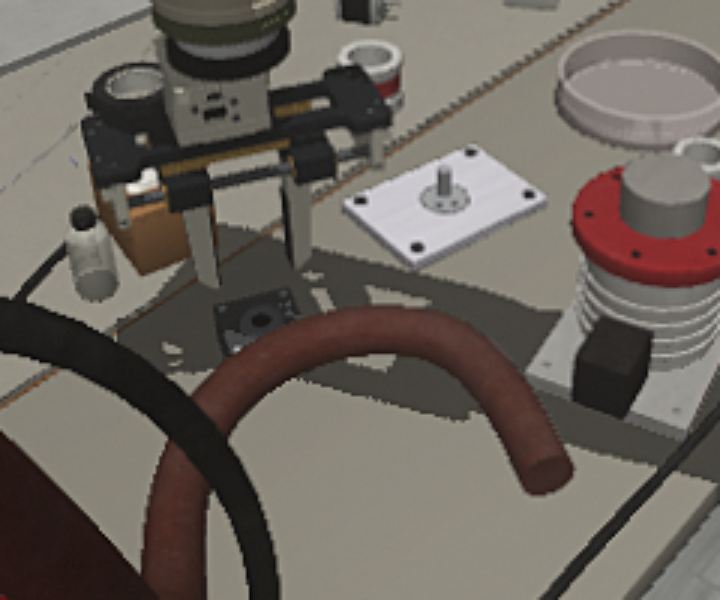

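View pics/t2.png

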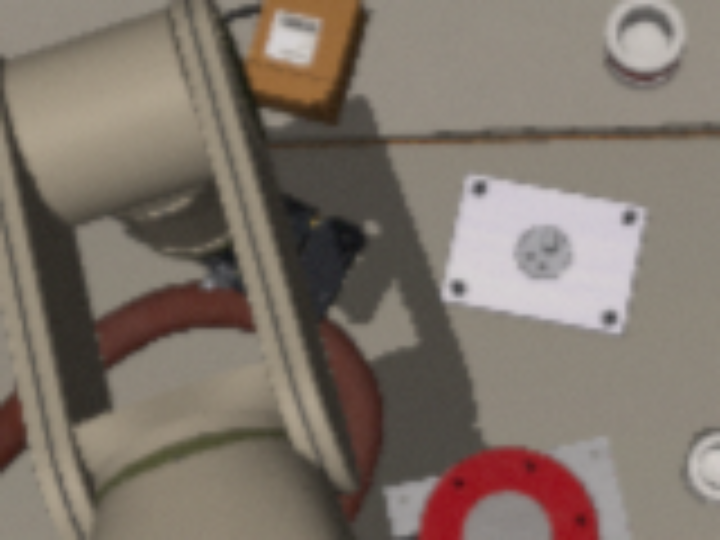

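Run:
```python
from h import *
o=arm.get_obs();M=o["eef_rot"];t=o["tool_pos"];c=arm.capture("scene");cs=cam(c)
img=c["color"][:,:,::-1].copy();big=cv2.resize(img[190:270,200:300],None,fx=7,fy=7,interpolation=cv2.INTER_CUBIC)
def dr(big,cm,p,off,f,col):
    q=w2p(cm,[t+M@np.array(p)])[0];q=((q-off)+.5)*f;cv2.circle(big,(int(q[0]),int(q[1])),3,col,-1)
w=c2=arm.capture("wrist");cw=cam(w,o);bw=cv2.resize(w["color"][170:300,240:410,::-1],None,fx=4.5,fy=4.5,interpolation=cv2.INTER_CUBIC)
for s in(-1,1):
  for x in(-.0075,.0075):
    for z,col in((.011,(0,0,255)),(-.008,(0,255,0)),(-.027,(255,0,0))):
      dr(big,cs,(x,s*.025,z),np.array([200,190]),7,col);dr(bw,cw,(x,s*.025,z),np.array([240,170]),4.5,col)
cv2.imwrite("pics/s3.png",big);cv2.imwrite("pics/w5.png",bw);print(o["width"])
```

```text
0.04999322893382295
```

View pics/s3.png

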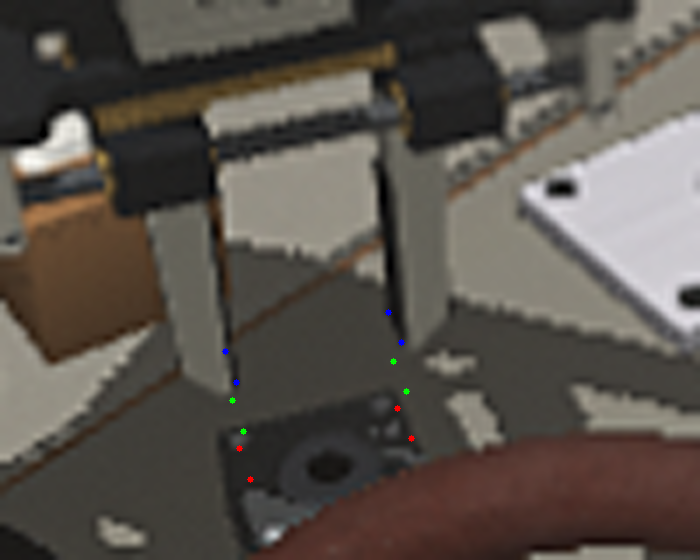

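View pics/w5.png

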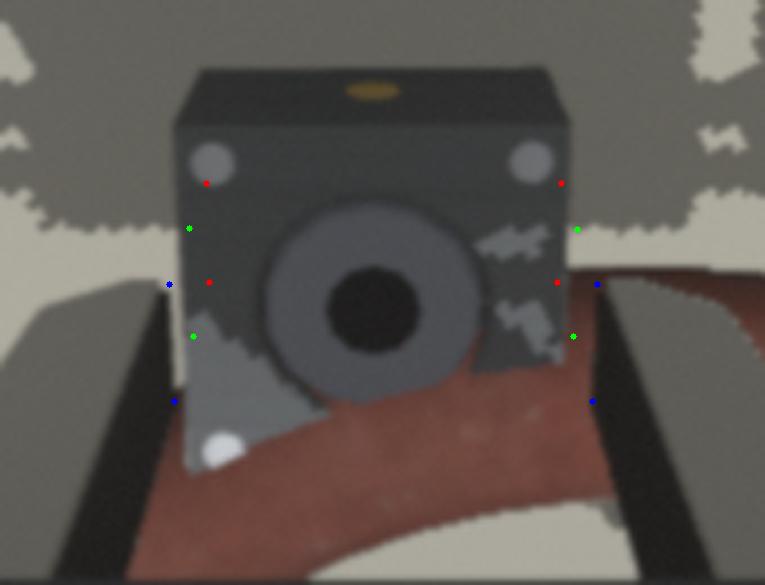

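The cameras show that the real fingertips end about 28 mm behind the reported TCP, not 11 mm ahead of it. The jaws closed to 50 mm above the die without touching it, so I'll open them, go lower and watch the force.

```bash
python3 -m pendant '{"dp":[[0,0,0],[0,0,0],[0,0,-0.01],[0,0,-0.025],[0,0,-0.04],[0,0,-0.05],[0,0,-0.055],[0,0,-0.055]],"rot":[[0,0,0],[0,0,0],[0,0,0],[0,0,0],[0,0,0],[0,0,0],[0,0,0],[0,0,0]],"fingers":[0.082,0.082,0.082,0.082,0.082,0.082,0.082,0.082]}' 50
python3 - <<'E'
from h import *
o=arm.get_obs();c=arm.capture("wrist");cv2.imwrite("pics/w6.png",c["color"][:,:,::-1])
c=arm.capture("scene")["color"][:,:,::-1];cv2.imwrite("pics/s4.png",cv2.resize(c[150:350,160:400],None,fx=3,fy=3))
E
```

```text
clock: 6.68
tool_pos: [0.5203, 0.2188, -0.009]
eef_rot: [[0.878, -0.479, -0.001], [-0.479, -0.878, -0.0], [-0.001, 0.0, -1.0]]
wrist_force: [0.2, 0.5, -0.1]
width: 0.082
```

View pics/w6.png

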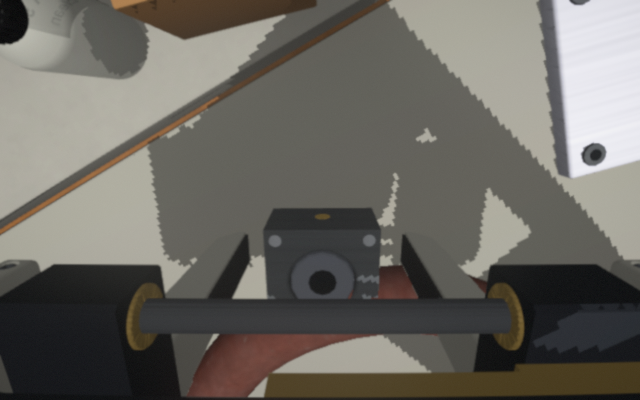

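View pics/s4.png

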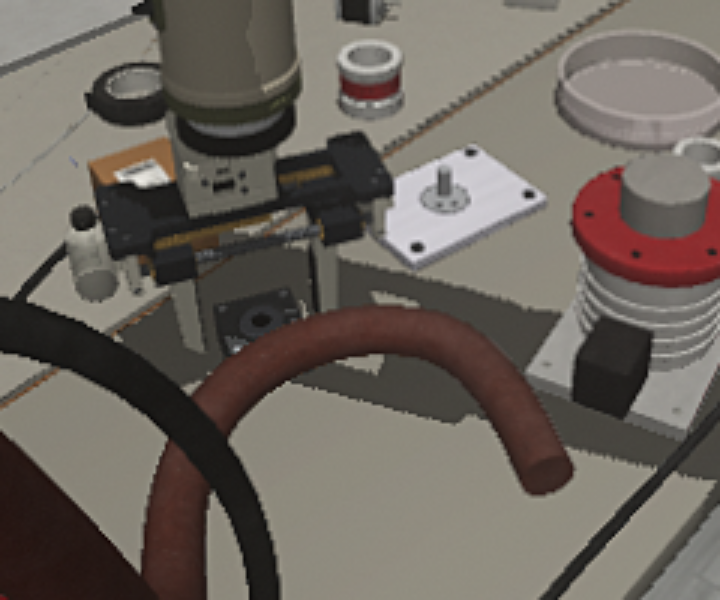

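```bash
python3 -m pendant '{"dp":[[0,0,-0.005],[0,0,-0.010],[0,0,-0.010],[0,0,-0.010],[0,0,-0.010],[0,0,-0.010],[0,0,-0.010]],"rot":[[0,0,0],[0,0,0],[0,0,0],[0,0,0],[0,0,0],[0,0,0],[0,0,0]],"fingers":[0.082,0.082,0.07,0.05,0.05,0.05,0.05]}' 50
```

```text
clock: 7.65
tool_pos: [0.5208, 0.219, -0.0184]
eef_rot: [[0.878, -0.479, 0.001], [-0.479, -0.878, 0.0], [0.0, -0.0, -1.0]]
wrist_force: [0.4, 0.7, 0.7]
width: 0.0561
```

```bash
python3 -m pendant '{"dp":[[0,0,0.003],[0,0,0.008],[0,0,0.02],[0,0,0.04],[0.01,-0.012,0.045],[0.03,-0.038,0.045],[0.045,-0.056,0.045],[0.049,-0.061,0.045]],"rot":[[0,0,0],[0,0,0],[0,0,0],[0,0,0],[0,0,0],[0,0,0],[0,0,0],[0,0,0]],"fingers":[0.05,0.05,0.05,0.05,0.05,0.05,0.05,0.05]}' 50
python3 - <<'E'
from h import *
o=arm.get_obs();c=arm.capture("wrist");cv2.imwrite("pics/w7.png",c["color"][:,:,::-1]);print(o["tool_pos"],o["wrist_force"],o["torque"])
E
```

```text
clock: 8.65
tool_pos: [0.5708, 0.1562, 0.0266]
eef_rot: [[0.877, -0.481, 0.0], [-0.481, -0.877, -0.0], [0.0, -0.0, -1.0]]
wrist_force: [-0.6, 0.3, -4.2]
width: 0.0556
[0.57077282 0.15616364 0.02656255] [-0.5526883   0.29935601 -4.2017821 ] [0.04696126 0.00416718 0.01909852]
```

View pics/w7.png

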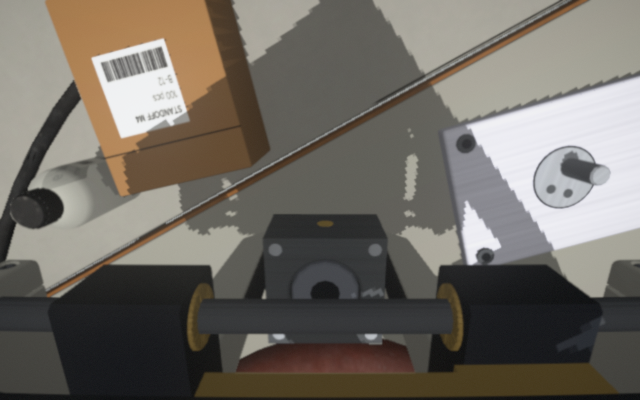

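```bash
python3 -m pendant '{"dp":[[0,0,-0.015],[0,0,-0.03],[0,0,-0.04],[0,0,-0.044],[0,0,-0.0455],[0,0,-0.0455],[0,0,-0.0455],[0,0,-0.0455]],"rot":[[0,0,0],[0,0,0],[0,0,0],[0,0,0],[0,0,0],[0,0,0],[0,0,0],[0,0,0]],"fingers":[0.05,0.05,0.05,0.05,0.05,0.05,0.064,0.066]}' 50
python3 -m pendant '{"dp":[[0,0,0],[-0.005,0.0027,-0.001],[-0.0097,0.0053,-0.002],[-0.0097,0.0053,-0.002],[-0.0097,0.0053,-0.002],[-0.0097,0.0053,-0.002],[-0.0097,0.0053,-0.002],[-0.0097,0.0053,-0.002]],"rot":[[0,0,0],[0,0,0],[0,0,0],[0,0,0],[0,0,0],[0,0,0],[0,0,0],[0,0,0]],"fingers":[0.068,0.068,0.068,0.068,0.05,0.05,0.05,0.05]}' 60
```

```text
clock: 9.7
tool_pos: [0.5703, 0.1582, -0.0185]
eef_rot: [[0.878, -0.479, 0.002], [-0.479, -0.878, 0.0], [0.001, -0.001, -1.0]]
wrist_force: [0.7, 0.1, -0.3]
width: 0.0654
clock: 10.7
tool_pos: [0.56, 0.1632, -0.021]
eef_rot: [[0.878, -0.479, 0.0], [-0.479, -0.878, 0.0], [0.0, -0.0, -1.0]]
wrist_force: [-0.2, 0.5, -0.0]
width: 0.0554
```

```bash
python3 -m pendant '{"dp":[[0,0,0.01],[0,0,0.05],[-0.01,-0.01,0.10],[-0.04,-0.04,0.12],[-0.07,-0.07,0.12],[-0.10,-0.10,0.12],[-0.11,-0.113,0.12],[-0.11,-0.113,0.12]],"rot":[[0,0,0],[0,0,0],[0,0,0],[0,0,0],[0,0,0],[0,0,0],[0,0,0],[0,0,0]],"fingers":[0.05,0.05,0.05,0.05,0.05,0.05,0.05,0.05]}' 60
python3 -m pendant '{"dp":[[0,0,0],[0,0,0]],"rot":[[0,0,0],[0,0,0]],"fingers":[0.05,0.05]}' 60
python3 - <<'E'
from h import *
o=arm.get_obs();c=arm.capture("wrist");cv2.imwrite("pics/w8.png",c["color"][:,:,::-1]);print(o["tool_pos"],o["wrist_force"],o["torque"])
np.save("w8.npy",dict(o=o,c={k:v for k,v in c.items()}),allow_pickle=True)
i=c["color"][:,:,::-1];cv2.imwrite('pics/w8d.png',cv2.resize(i[90:240,250:400],None,fx=4,fy=4,interpolation=cv2.INTER_CUBIC))
E
```

```text
clock: 11.7
tool_pos: [0.4497, 0.0497, 0.0992]
eef_rot: [[0.877, -0.48, 0.001], [-0.48, -0.877, 0.0], [0.0, -0.0, -1.0]]
wrist_force: [-0.3, -0.2, -4.1]
width: 0.0556
clock: 11.95
tool_pos: [0.4504, 0.0508, 0.099]
eef_rot: [[0.878, -0.478, 0.0], [-0.478, -0.878, 0.0], [-0.0, -0.0, -1.0]]
wrist_force: [0.7, -1.2, -4.2]
width: 0.0556
[0.45042101 0.05081848 0.09899105] [ 0.7020024  -1.17390489 -4.15293599] [0.0372833  0.01218704 0.01162749]
```

View pics/w8.png

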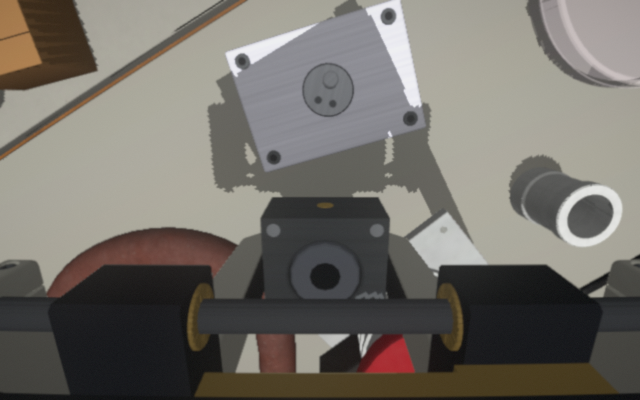

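View pics/w8d.png

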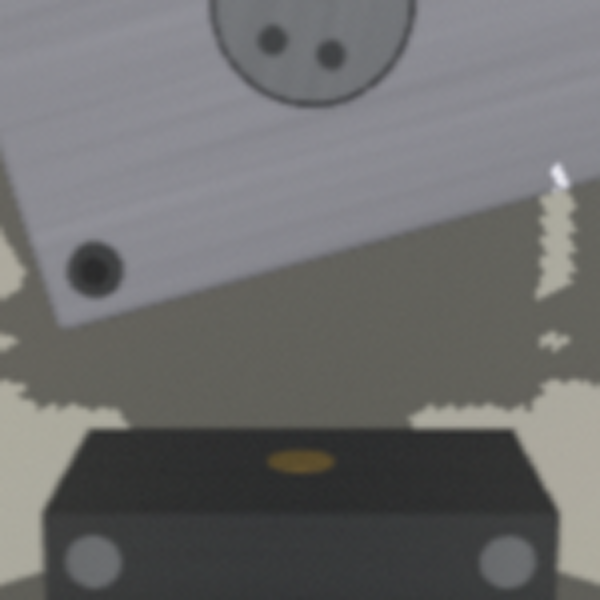

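Run:
```python
from h import *
i=cv2.imread('pics/w8.png');cv2.imwrite('pics/w8e.png',cv2.resize(i[55:125,290:370],None,fx=8,fy=8,interpolation=cv2.INTER_CUBIC))
cv2.imwrite('pics/w8f.png',cv2.resize(i[190:300,255:395],None,fx=5,fy=5,interpolation=cv2.INTER_CUBIC))
```

```text
(no output)
```

View pics/w8e.png

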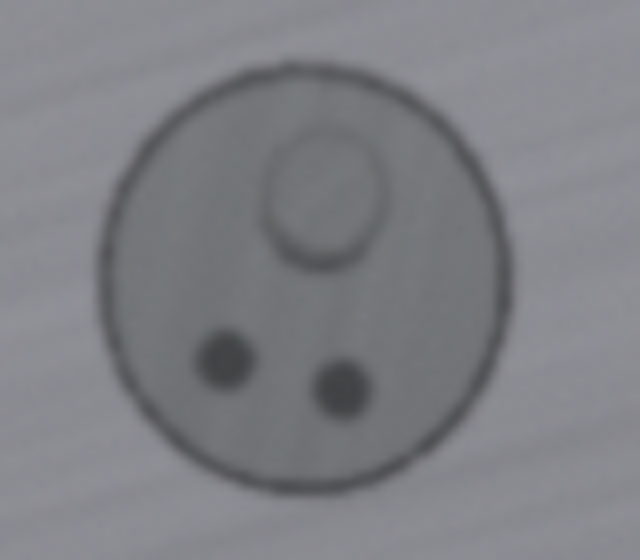

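View pics/w8f.png

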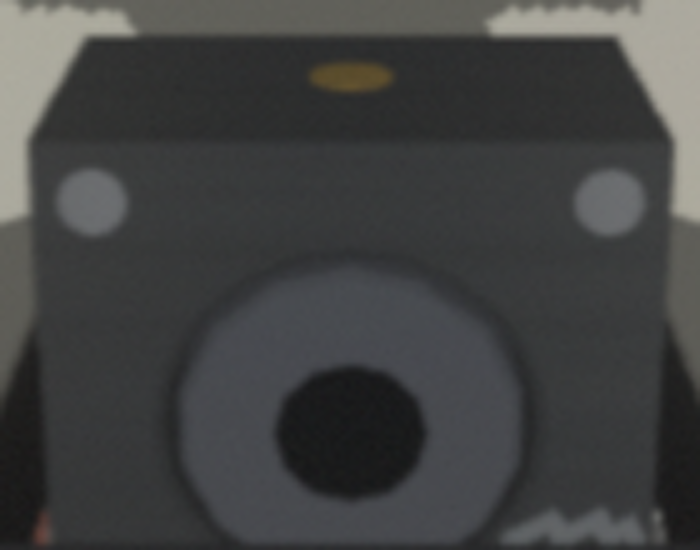

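Run:
```python
from h import *
d=np.load("w8.npy",allow_pickle=True).item();o=d["o"];cm=cam(d["c"],o);M=o["eef_rot"];t=o["tool_pos"]
r=p2w(cm,(330.3,78.6),.038)[0];dc=p2w(cm,(327.8,89.3),.012)[0]
print("rod",r,"disc",dc,"off",(M.T@(r-dc)),np.linalg.norm((r-dc)[:2]))
for zt in (-.055,):
  z=t[2]-zt
  for p in [(324.8,276),(260.6,218),(389,218)]:
    P=p2w(cm,p,z)[0];print(p,P.round(4),(M.T@(P-t)).round(4))
# bottom front edge
for p in [(255+85/5-.4,190+37/5-.4),(255+615/5-.4,190+37/5-.4)]:
    P=p2w(cm,p,t[2]+.021)[0];print(p,(M.T@(P-t)).round(4))
```

```text
rod [0.52746719 0.00449498 0.038     ] disc [0.5225931  0.00891068 0.012     ] off [ 0.00639023  0.00154281 -0.02600077] 0.006576866344344054
(324.8, 276) [0.4484 0.0519 0.154 ] [-0.0023  0.     -0.055 ]
(260.6, 218) [0.486  0.0629 0.154 ] [ 0.0255 -0.0276 -0.055 ]
(389, 218) [0.4597 0.0143 0.154 ] [ 0.0256  0.0276 -0.055 ]
(271.6, 197.0) [ 0.0253 -0.0281 -0.021 ]
(377.6, 197.0) [ 0.0253  0.0279 -0.021 ]
```

```bash
python3 -m pendant '{"dp":[[0.02,-0.012,0],[0.045,-0.027,0],[0.07,-0.042,-0.015],[0.0795,-0.0477,-0.045],[0.0795,-0.0477,-0.067],[0.0795,-0.0477,-0.074],[0.0795,-0.0477,-0.074],[0.0795,-0.0477,-0.074]],"rot":[[0,0,0],[0,0,0],[0,0,0],[0,0,0],[0,0,0],[0,0,0],[0,0,0],[0,0,0]],"fingers":[0.05,0.05,0.05,0.05,0.05,0.05,0.05,0.05]}' 60
python3 - <<'E'
from h import *
c=arm.capture("scene")["color"][:,:,::-1];cv2.imwrite("pics/s5.png",cv2.resize(c[150:260,240:380],None,fx=5,fy=5,interpolation=cv2.INTER_CUBIC))
print(arm.get_obs()["tool_pos"])
E
```

```text
clock: 13.0
tool_pos: [0.5304, 0.0026, 0.0262]
eef_rot: [[0.878, -0.478, 0.002], [-0.478, -0.878, -0.0], [0.002, -0.001, -1.0]]
wrist_force: [0.8, 0.8, -4.0]
width: 0.0557
[0.53047535 0.00257986 0.02631473]
```

View pics/s5.png

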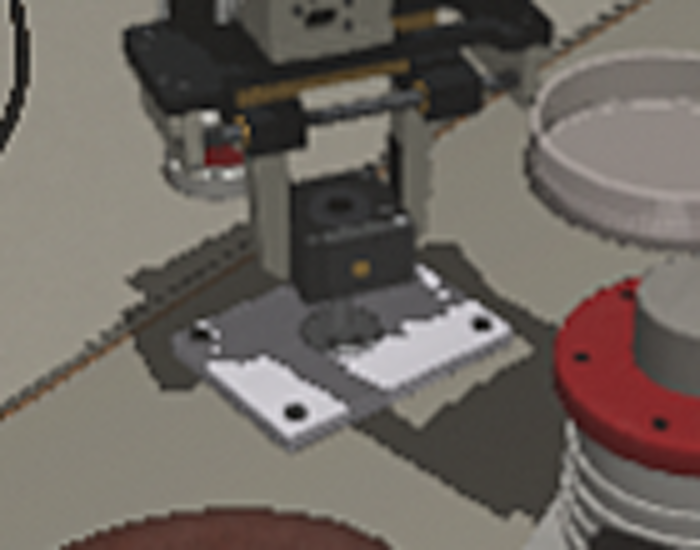

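```bash
python3 -m pendant '{"dp":[[0,0,-0.004],[0,0,-0.007],[0,0,-0.0085],[0,0,-0.0095],[0,0,-0.0105],[0,0,-0.0105]],"rot":[[0,0,0],[0,0,0],[0,0,0],[0,0,0],[0,0,0],[0,0,0]],"fingers":[0.05,0.05,0.05,0.05,0.05,0.05]}' 60
```

```text
clock: 13.8
tool_pos: [0.5293, 0.0025, 0.0144]
eef_rot: [[0.878, -0.479, -0.0], [-0.479, -0.878, 0.0], [-0.0, 0.0, -1.0]]
wrist_force: [-0.4, 0.6, -3.9]
width: 0.0556
```

```bash
python3 -m pendant '{"dp":[[0,0,-0.001],[0,0,-0.002],[0,0,-0.002]],"rot":[[0,0,0],[0,0,0],[0,0,0]],"fingers":[0.05,0.05,0.05]}' 60
python3 -m pendant '{"dp":[[0,0,-0.001],[0,0,-0.002],[0,0,-0.002]],"rot":[[0,0,0],[0,0,0],[0,0,0]],"fingers":[0.05,0.05,0.05]}' 60
```

```text
clock: 14.18
tool_pos: [0.5292, 0.0025, 0.0123]
eef_rot: [[0.878, -0.479, -0.0], [-0.479, -0.878, 0.0], [-0.0, 0.0, -1.0]]
wrist_force: [-0.7, 0.3, -3.4]
width: 0.0557
clock: 14.55
tool_pos: [0.5292, 0.0025, 0.0103]
eef_rot: [[0.878, -0.479, -0.0], [-0.479, -0.878, 0.0], [-0.0, 0.0, -1.0]]
wrist_force: [-0.9, 0.7, -4.1]
width: 0.056
```

```bash
python3 -m pendant '{"dp":[[0,0,-0.001],[0,0,-0.002],[0,0,-0.002]],"rot":[[0,0,0],[0,0,0],[0,0,0]],"fingers":[0.05,0.05,0.05]}' 60
python3 -m pendant '{"dp":[[0,0,-0.001],[0,0,-0.002],[0,0,-0.002]],"rot":[[0,0,0],[0,0,0],[0,0,0]],"fingers":[0.05,0.05,0.05]}' 60
```

```text
clock: 14.92
tool_pos: [0.5295, 0.0025, 0.0086]
eef_rot: [[0.878, -0.479, 0.0], [-0.479, -0.878, -0.0], [0.0, -0.0, -1.0]]
wrist_force: [-0.9, 0.5, -2.2]
width: 0.0557
clock: 15.3
tool_pos: [0.5295, 0.0025, 0.0064]
eef_rot: [[0.878, -0.479, 0.0], [-0.479, -0.878, -0.0], [0.0, -0.0, -1.0]]
wrist_force: [0.8, 0.3, -1.7]
width: 0.0558
```

```bash
python3 -m pendant '{"dp":[[0,0,-0.001],[0,0,-0.001]],"rot":[[0,0,0],[0,0,0]],"fingers":[0.05,0.05]}' 60
python3 -m pendant '{"dp":[[0,0,-0.001],[0,0,-0.001]],"rot":[[0,0,0],[0,0,0]],"fingers":[0.05,0.05]}' 60
python3 -m pendant '{"dp":[[0,0,-0.001],[0,0,-0.001]],"rot":[[0,0,0],[0,0,0]],"fingers":[0.05,0.05]}' 60
python3 -c "
from h import *
c=arm.capture('scene')['color'][:,:,::-1];cv2.imwrite('pics/s6.png',cv2.resize(c[150:260,240:380],None,fx=5,fy=5,interpolation=cv2.INTER_CUBIC))"
```

```text
clock: 15.55
tool_pos: [0.5294, 0.0025, 0.0054]
eef_rot: [[0.878, -0.479, 0.0], [-0.479, -0.878, 0.0], [0.0, -0.0, -1.0]]
wrist_force: [0.4, 1.0, -1.9]
width: 0.0558
clock: 15.8
tool_pos: [0.5294, 0.0025, 0.0044]
eef_rot: [[0.878, -0.479, 0.0], [-0.479, -0.878, -0.0], [0.0, -0.0, -1.0]]
wrist_force: [-0.4, -0.3, -2.8]
width: 0.0553
clock: 16.05
tool_pos: [0.5294, 0.0024, 0.0033]
eef_rot: [[0.878, -0.479, 0.0], [-0.479, -0.878, -0.0], [0.0, 0.0, -1.0]]
wrist_force: [-0.1, -0.0, -2.8]
width: 0.0558
```

View pics/s6.png

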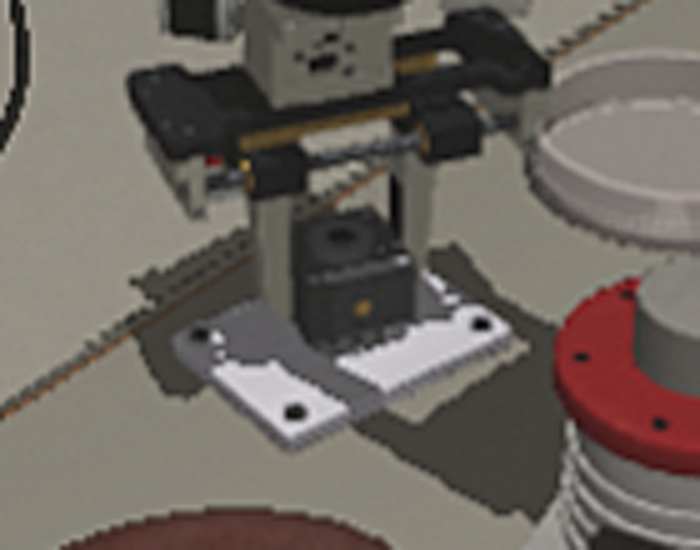

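```bash
python3 -c "
from h import *
o=arm.get_obs();c=arm.capture('wrist');np.save('w9.npy',dict(o=o,c=c),allow_pickle=True)
cv2.imwrite('pics/w9.png',cv2.resize(c['color'][190:360,230:420,::-1],None,fx=4,fy=3.5,interpolation=cv2.INTER_CUBIC))
s=arm.capture('scene');cs=cam(s);b=cv2.resize(s['color'][180:240,280:340,::-1],None,fx=10,fy=10,interpolation=cv2.INTER_CUBIC)
M=o['eef_rot'];t=o['tool_pos']
for z,col in((-.021,(0,0,255)),(-.055,(0,255,0))):
  for x in(-.028,.028):
    for y in(-.028,.028):
      q=(w2p(cs,[t+M@np.array([x-.0025,y,z])])[0]-[280,180]+.5)*10;cv2.circle(b,(int(q[0]),int(q[1])),4,col,-1)
cv2.imwrite('pics/s7.png',b)"
```

```text
(no output)
```

View pics/w9.png

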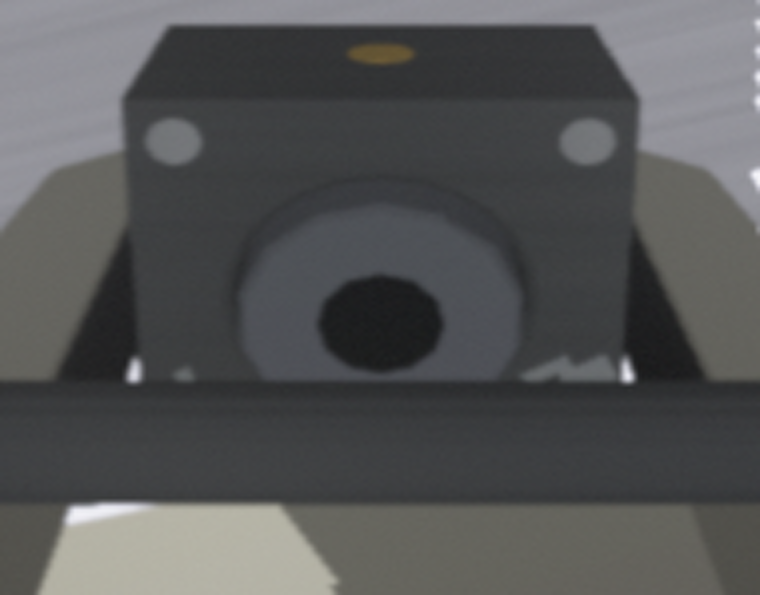

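View pics/s7.png

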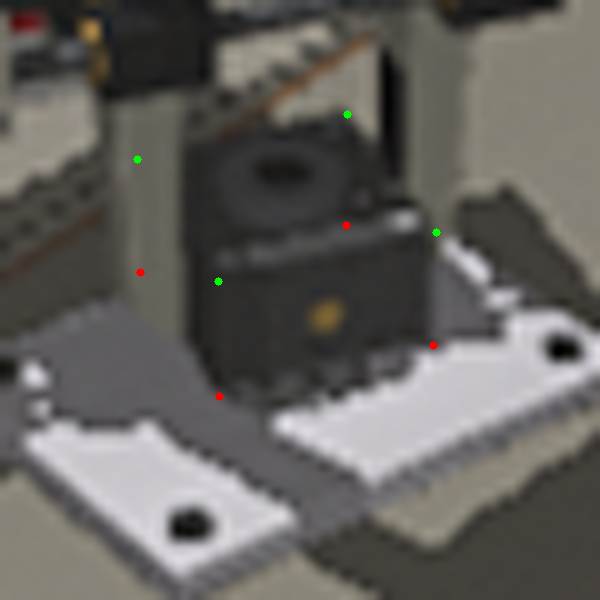

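```bash
python3 -c "
from h import *
d=np.load('w9.npy',allow_pickle=True).item();o=d['o'];cm=cam(d['c'],o);M=o['eef_rot'];t=o['tool_pos']
for z in(-.050,-.055,-.058,-.061,-.064): print(z,w2p(cm,[t+M@np.array([-.0025,0,z])])[0],w2p(cm,[t+M@np.array([.0255,0,z])])[0])
print('edge v',190+100/3.5-.4,'spot',281.6)
"
```

```text
-0.05 [324.74663884 271.07153608] [324.78869339 214.3428797 ]
-0.055 [324.74361207 276.41518286] [324.78690718 218.09227727]
-0.058 [324.74170257 279.78568604] [324.78577695 220.46431495]
-0.061 [324.73971798 283.28821621] [324.78459948 222.93514091]
-0.064 [324.73765381 286.93062641] [324.78337175 225.51103732]
edge v 218.17142857142858 spot 281.6
```

```bash
python3 -m pendant '{"dp":[[0,0,-0.001],[0,0,-0.002],[0,0,-0.002]],"rot":[[0,0,0],[0,0,0],[0,0,0]],"fingers":[0.05,0.05,0.05]}' 60
python3 -m pendant '{"dp":[[0,0,-0.001],[0,0,-0.002],[0,0,-0.002]],"rot":[[0,0,0],[0,0,0],[0,0,0]],"fingers":[0.05,0.05,0.05]}' 60
python3 -m pendant '{"dp":[[0,0,-0.001],[0,0,-0.002],[0,0,-0.002]],"rot":[[0,0,0],[0,0,0],[0,0,0]],"fingers":[0.05,0.05,0.05]}' 60
python3 -c "
from h import *
o=arm.get_obs();c=arm.capture('wrist');np.save('w9.npy',dict(o=o,c=c),allow_pickle=True)
cv2.imwrite('pics/w10.png',cv2.resize(c['color'][190:360,230:420,::-1],None,fx=4,fy=3.5,interpolation=cv2.INTER_CUBIC))"
```

```text
clock: 16.58
tool_pos: [0.5293, 0.0024, 0.0013]
eef_rot: [[0.878, -0.479, -0.0], [-0.479, -0.878, -0.0], [0.0, 0.0, -1.0]]
wrist_force: [1.4, 0.4, -3.1]
width: 0.0555
clock: 16.95
tool_pos: [0.5291, 0.0026, -0.0008]
eef_rot: [[0.878, -0.479, -0.0], [-0.479, -0.878, 0.0], [-0.0, 0.0, -1.0]]
wrist_force: [0.9, -0.4, -3.6]
width: 0.0557
clock: 17.32
tool_pos: [0.5291, 0.0025, -0.0028]
eef_rot: [[0.878, -0.479, -0.0], [-0.479, -0.878, 0.0], [-0.0, 0.0, -1.0]]
wrist_force: [0.1, -0.2, -3.9]
width: 0.0559
```

View pics/w10.png

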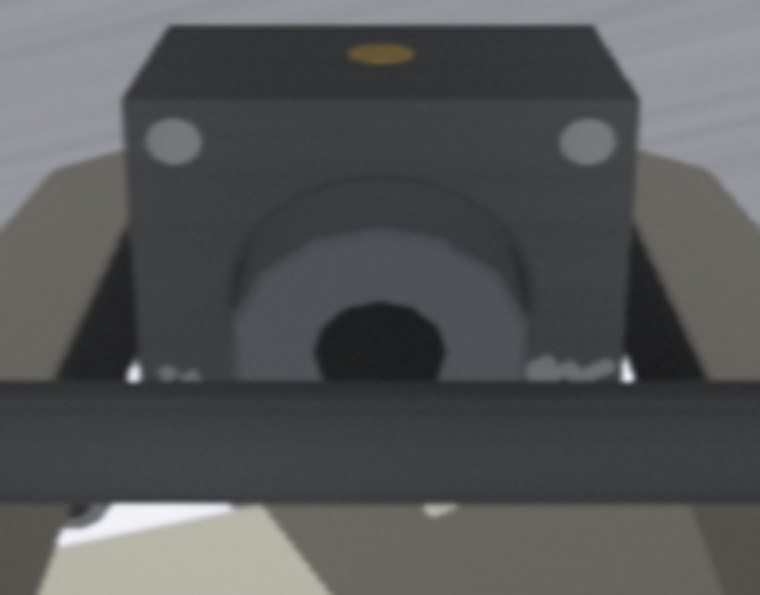

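```bash
python3 -m pendant '{"dp":[[0,0,-0.001],[0,0,-0.002],[0,0,-0.002]],"rot":[[0,0,0],[0,0,0],[0,0,0]],"fingers":[0.05,0.05,0.05]}' 60
python3 -m pendant '{"dp":[[0,0,-0.001],[0,0,-0.002],[0,0,-0.002]],"rot":[[0,0,0],[0,0,0],[0,0,0]],"fingers":[0.05,0.05,0.05]}' 60
python3 -m pendant '{"dp":[[0,0,-0.0005],[0,0,-0.001],[0,0,-0.001]],"rot":[[0,0,0],[0,0,0],[0,0,0]],"fingers":[0.05,0.05,0.05]}' 60
```

```text
clock: 17.75
tool_pos: [0.5292, 0.0025, -0.0047]
eef_rot: [[0.878, -0.479, -0.0], [-0.479, -0.878, 0.0], [-0.0, 0.0, -1.0]]
wrist_force: [-0.8, 0.2, -4.0]
width: 0.0558
clock: 18.12
tool_pos: [0.5292, 0.0025, -0.0067]
eef_rot: [[0.878, -0.479, -0.0], [-0.479, -0.878, 0.0], [-0.0, 0.0, -1.0]]
wrist_force: [-0.4, 0.7, -4.3]
width: 0.0558
clock: 18.5
tool_pos: [0.5293, 0.0025, -0.0076]
eef_rot: [[0.878, -0.479, -0.0], [-0.479, -0.878, 0.0], [-0.0, 0.0, -1.0]]
wrist_force: [0.1, 0.5, -2.9]
width: 0.0558
```

```bash
python3 -m pendant '{"dp":[[0,0,-0.0005],[0,0,-0.0005]],"rot":[[0,0,0],[0,0,0]],"fingers":[0.05,0.05]}' 60
python3 -m pendant '{"dp":[[0,0,-0.0005],[0,0,-0.0005]],"rot":[[0,0,0],[0,0,0]],"fingers":[0.05,0.05]}' 60
python3 -m pendant '{"dp":[[0,0,-0.0005],[0,0,-0.0005]],"rot":[[0,0,0],[0,0,0]],"fingers":[0.05,0.05]}' 60
python3 -c "
from h import *
o=arm.get_obs();c=arm.capture('wrist');np.save('w9.npy',dict(o=o,c=c),allow_pickle=True)
cv2.imwrite('pics/w11.png',cv2.resize(c['color'][190:360,230:420,::-1],None,fx=4,fy=3.5,interpolation=cv2.INTER_CUBIC))
c=arm.capture('scene')['color'][:,:,::-1];cv2.imwrite('pics/s8.png',cv2.resize(c[150:260,240:380],None,fx=5,fy=5,interpolation=cv2.INTER_CUBIC))"
```

```text
clock: 18.75
tool_pos: [0.5293, 0.0025, -0.0081]
eef_rot: [[0.878, -0.479, -0.0], [-0.479, -0.878, 0.0], [-0.0, 0.0, -1.0]]
wrist_force: [-0.4, 1.0, -3.5]
width: 0.0557
clock: 19.0
tool_pos: [0.5293, 0.0025, -0.0086]
eef_rot: [[0.878, -0.479, -0.0], [-0.479, -0.878, 0.0], [-0.0, 0.0, -1.0]]
wrist_force: [0.3, -0.7, -3.8]
width: 0.0554
clock: 19.25
tool_pos: [0.5294, 0.0025, -0.009]
eef_rot: [[0.878, -0.479, 0.0], [-0.479, -0.878, -0.0], [0.0, -0.0, -1.0]]
wrist_force: [-1.3, -1.0, -4.0]
width: 0.0558
```

View pics/w11.png

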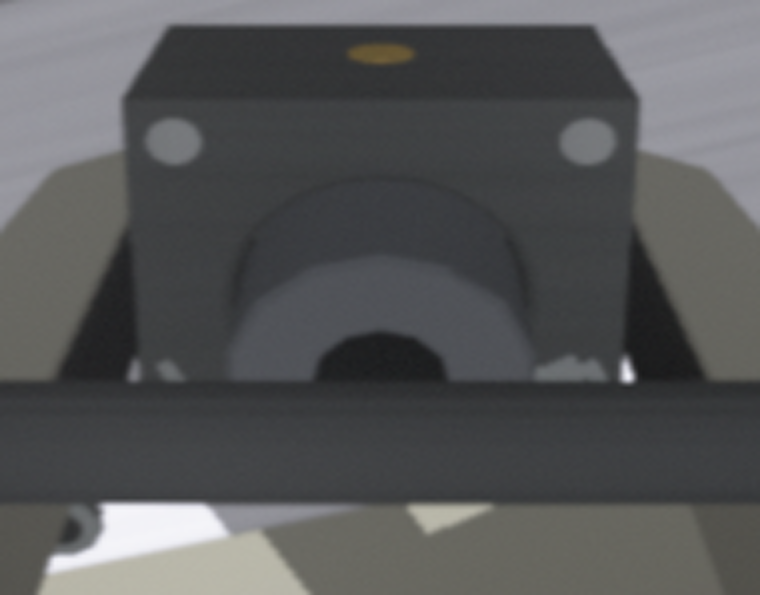

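View pics/s8.png

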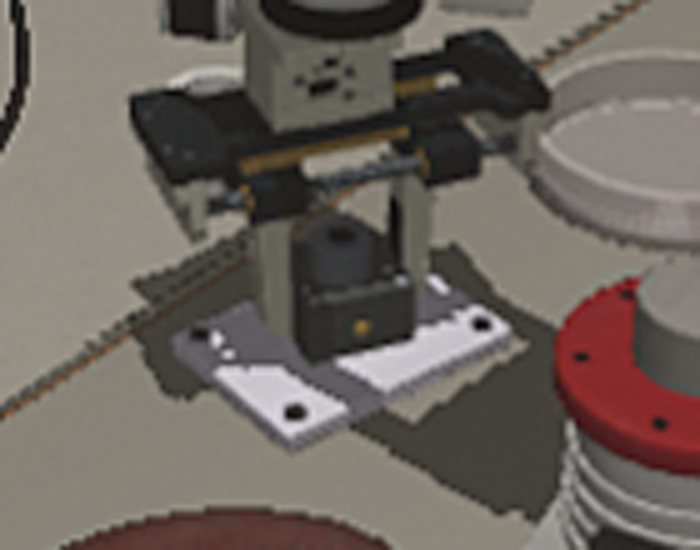

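```bash
python3 -c "
from h import *
d=np.load('w9.npy',allow_pickle=True).item();o=d['o'];cm=cam(d['c'],o);M=o['eef_rot'];t=o['tool_pos']
for z in(-.066,-.069,-.071,-.073,): print(z,w2p(cm,[t+M@np.array([.0135,0,z])])[0])"
python3 -m pendant '{"dp":[[0,0,-0.0005],[0,0,-0.0005]],"rot":[[0,0,0],[0,0,0]],"fingers":[0.05,0.05]}' 60
python3 -m pendant '{"dp":[[0,0,-0.0005],[0,0,-0.0005]],"rot":[[0,0,0],[0,0,0]],"fingers":[0.05,0.05]}' 60
```

```text
-0.066 [324.76210232 254.80799669]
-0.069 [324.76037597 258.09537005]
-0.071 [324.75918322 260.36633569]
-0.073 [324.75795526 262.70405763]
clock: 19.6
tool_pos: [0.5294, 0.0025, -0.0093]
eef_rot: [[0.878, -0.479, 0.0], [-0.479, -0.878, 0.0], [0.0, -0.0, -1.0]]
wrist_force: [-2.2, -0.2, -0.8]
width: 0.0552
clock: 19.85
tool_pos: [0.5294, 0.0025, -0.0098]
eef_rot: [[0.878, -0.479, 0.0], [-0.479, -0.878, -0.0], [0.0, 0.0, -1.0]]
wrist_force: [-3.8, -0.0, 2.8]
width: 0.0553
```

Force rises from −4 to +3 N and the plug shows about 18 mm up, so the die is seated. I'll release it.

```bash
python3 -m pendant '{"dp":[[0,0,0],[0,0,0],[0,0,0],[0,0,0],[0,0,0]],"rot":[[0,0,0],[0,0,0],[0,0,0],[0,0,0],[0,0,0]],"fingers":[0.05,0.05,0.065,0.076,0.076]}' 60
python3 -c "
from h import *
o=arm.get_obs();c=arm.capture('wrist');np.save('w9.npy',dict(o=o,c=c),allow_pickle=True)
cv2.imwrite('pics/w12.png',cv2.resize(c['color'][190:360,230:420,::-1],None,fx=4,fy=3.5,interpolation=cv2.INTER_CUBIC))
c=arm.capture('scene')['color'][:,:,::-1];cv2.imwrite('pics/s9.png',cv2.resize(c[150:260,240:380],None,fx=5,fy=5,interpolation=cv2.INTER_CUBIC))"
```

```text
clock: 20.48
tool_pos: [0.5295, 0.0025, -0.0101]
eef_rot: [[0.878, -0.479, 0.0], [-0.479, -0.878, 0.0], [0.0, -0.0, -1.0]]
wrist_force: [-0.4, -0.3, -0.3]
width: 0.0756
```

View pics/w12.png

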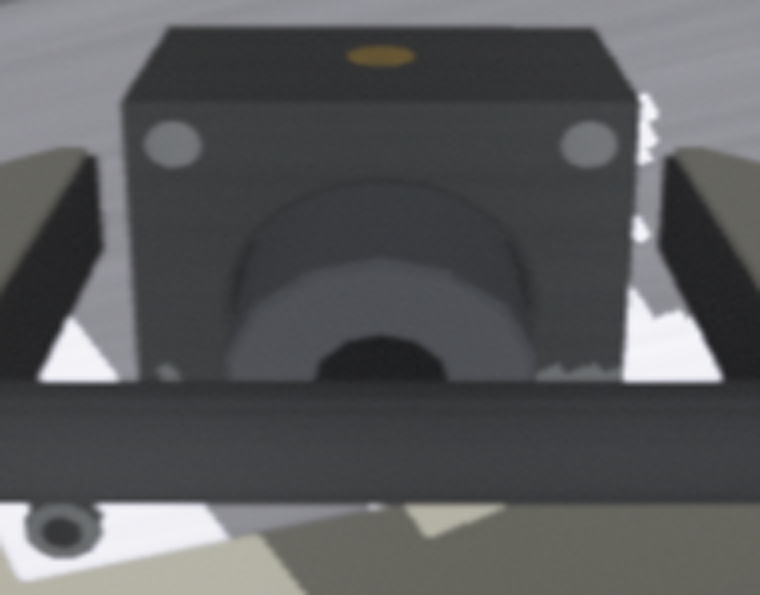

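View pics/s9.png

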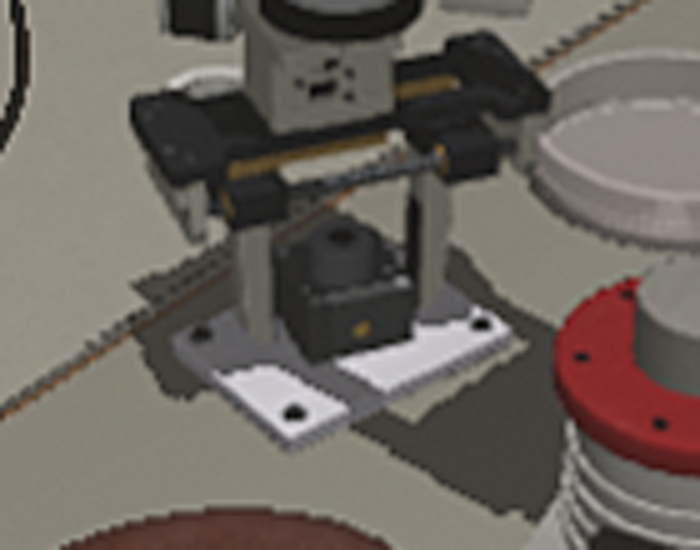

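```bash
python3 -m pendant '{"dp":[[0,0,0.01],[0,0,0.025],[-0.0022,0.0012,0.033],[-0.0022,0.0012,0.033],[-0.0022,0.0012,0.033]],"rot":[[0,0,0],[0,0,0],[0,0,0],[0,0,0],[0,0,0]],"fingers":[0.076,0.076,0.07,0.06,0.06]}' 15
python3 -c "
from h import *
o=arm.get_obs();c=arm.capture('wrist')
cv2.imwrite('pics/w13.png',c['color'][:,:,::-1])
c=arm.capture('scene')['color'][:,:,::-1];cv2.imwrite('pics/s10.png',cv2.resize(c[150:260,240:380],None,fx=5,fy=5,interpolation=cv2.INTER_CUBIC))"
```

```text
clock: 21.2
tool_pos: [0.527, 0.0037, 0.0228]
eef_rot: [[0.878, -0.479, -0.0], [-0.479, -0.878, -0.0], [-0.0, 0.0, -1.0]]
wrist_force: [0.1, -0.5, -1.2]
width: 0.0605
```

View pics/w13.png

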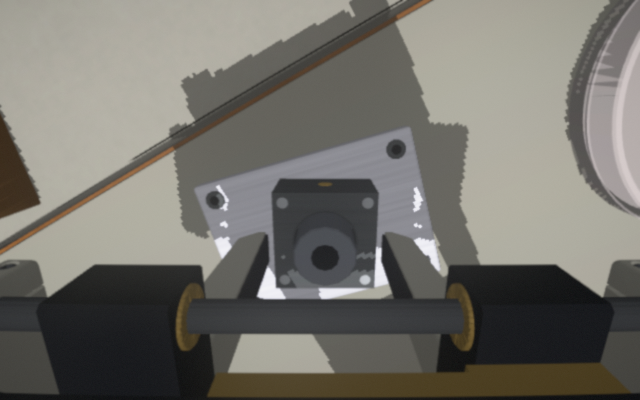

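View pics/s10.png

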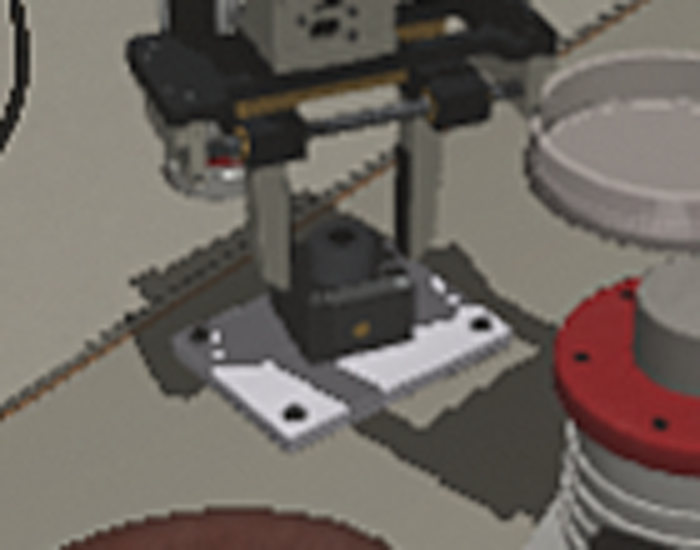

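```bash
python3 -m pendant '{"dp":[[0,0,0],[0,0,0],[0,0,0]],"rot":[[0,0,0],[0,0,0],[0,0,0]],"fingers":[0.05,0.045,0.045]}' 5
python3 -c "
from h import *
c=arm.capture('scene')['color'][:,:,::-1];cv2.imwrite('pics/s11.png',cv2.resize(c[170:230,270:340],None,fx=10,fy=10,interpolation=cv2.INTER_CUBIC))"
```

```text
clock: 21.68
tool_pos: [0.5271, 0.0037, 0.0228]
eef_rot: [[0.878, -0.479, -0.0], [-0.479, -0.878, 0.0], [-0.0, 0.0, -1.0]]
wrist_force: [-0.2, 0.5, -0.8]
width: 0.0455
```

View pics/s11.png

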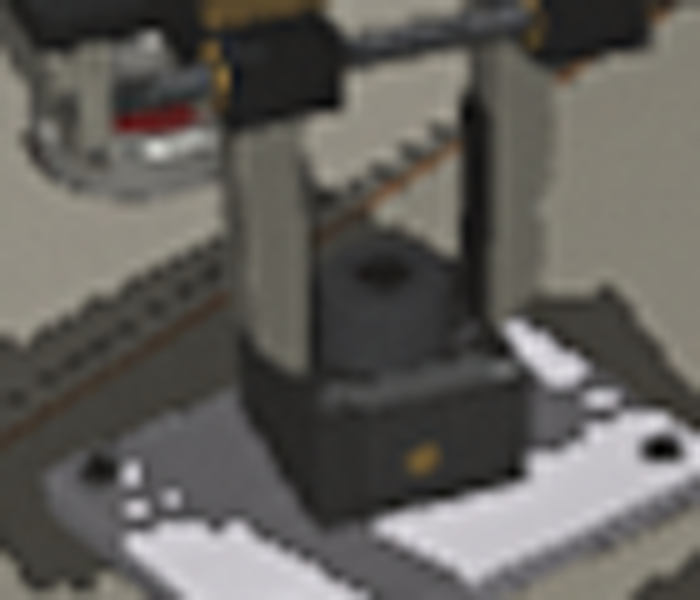

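```bash
python3 -m pendant '{"dp":[[0,0,0],[0,0,0],[0,0,0],[0,0,0.003],[0,0,0.01],[0,0,0.025],[0,0,0.05],[0,0,0.08]],"rot":[[0,0,0],[0,0,0],[0,0,0],[0,0,0],[0,0,0],[0,0,0],[0,0,0],[0,0,0]],"fingers":[0.025,0.025,0.025,0.025,0.025,0.025,0.025,0.025]}' 15
python3 -m pendant '{"dp":[[0,-0.02,0.02],[-0.01,-0.05,0.03],[-0.02,-0.09,0.03],[-0.03,-0.12,0.03],[-0.04,-0.14,0.03],[-0.04,-0.14,0.03]],"rot":[[0,0,0],[0,0,0],[0,0,0],[0,0,0],[0,0,0],[0,0,0]],"fingers":[0.025,0.025,0.025,0.025,0.025,0.025]}' 15
python3 -c "
from h import *
o=arm.get_obs();c=arm.capture('wrist');np.save('w14.npy',dict(o=o,c=c),allow_pickle=True)
cv2.imwrite('pics/w14.png',c['color'][:,:,::-1])
c=arm.capture('scene')['color'][:,:,::-1];cv2.imwrite('pics/s12.png',cv2.resize(c[60:260,240:440],None,fx=3,fy=3,interpolation=cv2.INTER_CUBIC))"
```

```text
clock: 22.72
tool_pos: [0.527, 0.0037, 0.1044]
eef_rot: [[0.878, -0.479, -0.0], [-0.479, -0.878, 0.0], [-0.0, 0.0, -1.0]]
wrist_force: [-0.6, -0.5, -0.5]
width: 0.0308
clock: 23.48
tool_pos: [0.4871, -0.1376, 0.1341]
eef_rot: [[0.877, -0.481, 0.001], [-0.481, -0.877, -0.001], [0.001, -0.0, -1.0]]
wrist_force: [0.4, -0.0, 0.0]
width: 0.0307
```

View pics/w14.png

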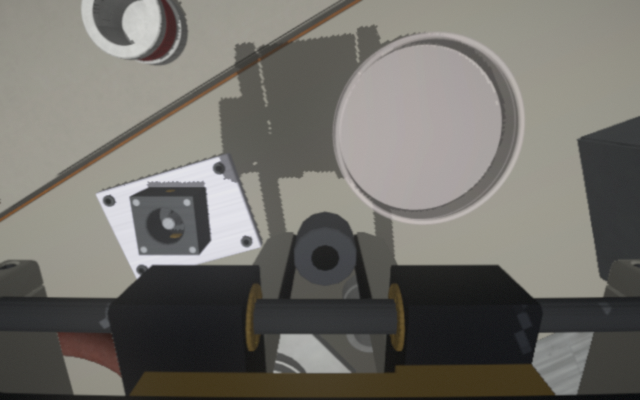

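View pics/s12.png

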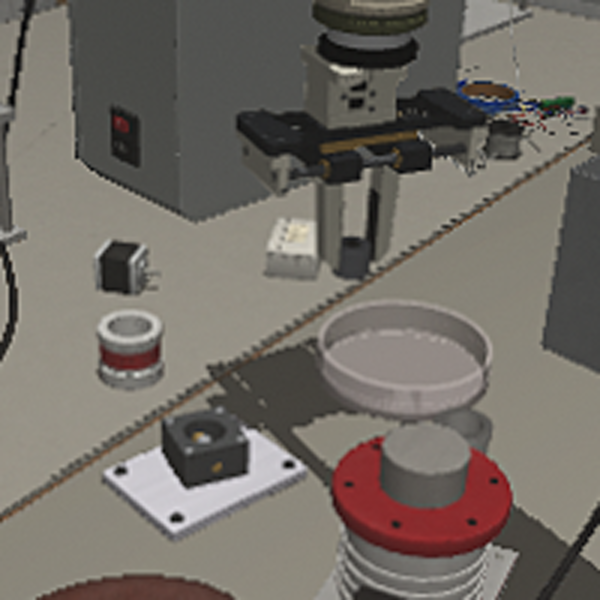

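```bash
python3 -c "
from h import *
d=np.load('w14.npy',allow_pickle=True).item();o=d['o'];cm=cam(d['c'],o);M=o['eef_rot'];t=o['tool_pos']
print('rim',p2w(cm,(429,128),.036),'floor',p2w(cm,(421,127),.006),[p2w(cm,p,.036)[0].round(3) for p in((333,128),(525,128),(429,32),(429,223))])
for z in(-.045,-.04):
  P=p2w(cm,(325,258),t[2]-z)[0];print(P,M.T@(P-t))
print(t)
"
```

```text
rim [[ 0.49067185 -0.24064555  0.036     ]] floor [[ 0.48882945 -0.24143119  0.006     ]] [array([ 0.53 , -0.169,  0.036]), array([ 0.451, -0.313,  0.036]), array([ 0.559, -0.272,  0.036]), array([ 0.412, -0.206,  0.036])]
[ 0.48849037 -0.1384919   0.17914686] [ 0.00175378  0.00012089 -0.04499761]
[ 0.48634282 -0.13731944  0.17414686] [-0.0006999   0.0001253  -0.04000101]
[ 0.48706573 -0.13757218  0.13414686]
```

```bash
python3 -m pendant '{"dp":[[0,-0.03,0],[0.002,-0.07,0],[0.002,-0.103,0],[0.002,-0.103,-0.04],[0.002,-0.103,-0.08],[0.002,-0.103,-0.11],[0.002,-0.103,-0.13],[0.002,-0.103,-0.136]],"rot":[[0,0,0],[0,0,0],[0,0,0],[0,0,0],[0,0,0],[0,0,0],[0,0,0],[0,0,0]],"fingers":[0.025,0.025,0.025,0.025,0.025,0.025,0.025,0.025]}' 15
python3 -m pendant '{"dp":[[0,0,0],[0,0,-0.002],[0,0,-0.004],[0,0,-0.004]],"rot":[[0,0,0],[0,0,0],[0,0,0],[0,0,0]],"fingers":[0.025,0.025,0.025,0.025]}' 15
python3 -c "
from h import *
c=arm.capture('scene')['color'][:,:,::-1];cv2.imwrite('pics/s13.png',cv2.resize(c[110:210,330:430],None,fx=6,fy=6,interpolation=cv2.INTER_CUBIC))"
```

```text
clock: 24.58
tool_pos: [0.4887, -0.2377, -0.0044]
eef_rot: [[0.879, -0.478, -0.002], [-0.478, -0.879, 0.002], [-0.003, -0.0, -1.0]]
wrist_force: [0.2, 0.7, -0.3]
width: 0.0305
clock: 25.08
tool_pos: [0.4893, -0.2394, -0.0068]
eef_rot: [[0.878, -0.479, 0.0], [-0.479, -0.878, -0.0], [0.001, 0.0, -1.0]]
wrist_force: [-0.3, 1.2, -0.2]
width: 0.0308
```

View pics/s13.png

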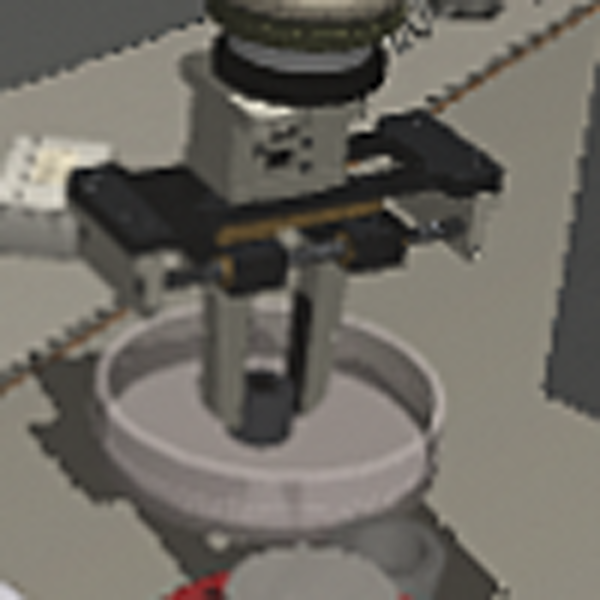

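Now feel down to the floor in 1 mm steps.

```bash
for i in 1; do python3 -m pendant '{"dp":[[0,0,-0.001],[0,0,-0.001]],"rot":[[0,0,0],[0,0,0]],"fingers":[0.025,0.025]}' 15; done
python3 -m pendant '{"dp":[[0,0,-0.001],[0,0,-0.001]],"rot":[[0,0,0],[0,0,0]],"fingers":[0.025,0.025]}' 15
python3 -m pendant '{"dp":[[0,0,-0.0005],[0,0,-0.0005]],"rot":[[0,0,0],[0,0,0]],"fingers":[0.025,0.025]}' 15
```

```text
clock: 25.38
tool_pos: [0.4891, -0.2393, -0.0081]
eef_rot: [[0.878, -0.479, -0.0], [-0.479, -0.878, 0.0], [-0.0, -0.0, -1.0]]
wrist_force: [0.3, -0.7, -0.0]
width: 0.0305
clock: 25.62
tool_pos: [0.4892, -0.2394, -0.0083]
eef_rot: [[0.878, -0.479, -0.0], [-0.479, -0.878, -0.0], [0.0, 0.0, -1.0]]
wrist_force: [-2.2, 2.2, 7.4]
width: 0.031
clock: 25.88
tool_pos: [0.4893, -0.2394, -0.0084]
eef_rot: [[0.878, -0.479, -0.0], [-0.479, -0.878, -0.0], [-0.0, 0.0, -1.0]]
wrist_force: [-5.1, 3.2, 11.1]
width: 0.0308
```

Floor contact is clear at 7–11 N. I'll back off 0.7 mm, open and retract.

```bash
python3 -m pendant '{"dp":[[0,0,0.001],[0,0,0.0013],[0,0,0.0013],[0,0,0.0013],[0,0,0.0013],[0,0,0.0013]],"rot":[[0,0,0],[0,0,0],[0,0,0],[0,0,0],[0,0,0],[0,0,0]],"fingers":[0.025,0.025,0.034,0.042,0.05,0.05]}' 15
python3 -m pendant '{"dp":[[0,0,0.01],[0,0,0.03],[0,0,0.06],[0,0,0.10],[0,0,0.14],[-0.03,0,0.17],[-0.06,0,0.18],[-0.06,0,0.18]],"rot":[[0,0,0],[0,0,0],[0,0,0],[0,0,0],[0,0,0],[0,0,0],[0,0,0],[0,0,0]],"fingers":[0.05,0.05,0.05,0.05,0.05,0.05,0.05,0.05]}'
python3 -c "
from h import *
o=arm.get_obs();c=arm.capture('wrist');np.save('w15.npy',dict(o=o,c=c),allow_pickle=True);cv2.imwrite('pics/w15.png',c['color'][:,:,::-1])
c=arm.capture('scene')['color'][:,:,::-1];cv2.imwrite('pics/s14.png',cv2.resize(c[110:260,230:430],None,fx=4,fy=4,interpolation=cv2.INTER_CUBIC))"
```

```text
clock: 26.62
tool_pos: [0.4891, -0.2393, -0.0083]
eef_rot: [[0.878, -0.479, -0.0], [-0.479, -0.878, 0.0], [-0.0, 0.0, -1.0]]
wrist_force: [-0.3, -0.4, -0.1]
width: 0.0498
clock: 27.62
tool_pos: [0.4288, -0.24, 0.174]
eef_rot: [[0.877, -0.48, 0.003], [-0.48, -0.877, -0.002], [0.003, 0.001, -1.0]]
wrist_force: [0.4, 0.7, -0.1]
width: 0.05
```

View pics/s14.png

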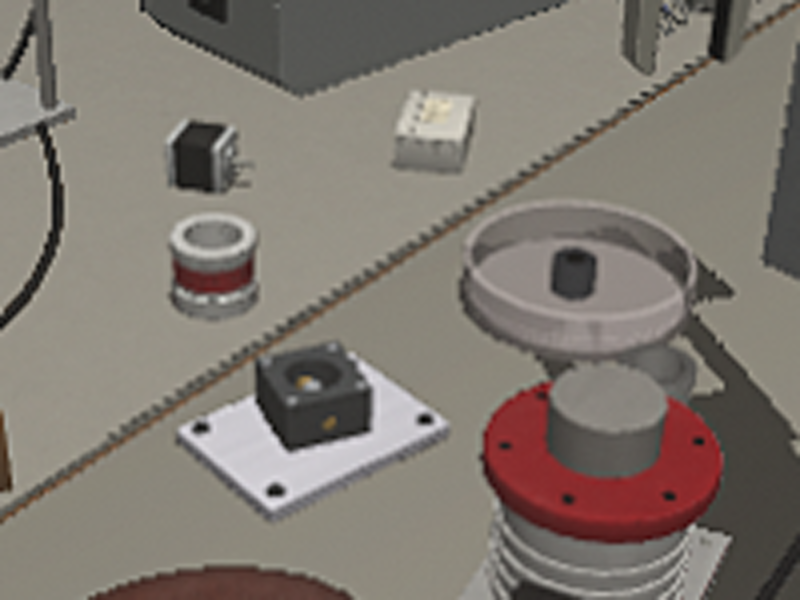

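View pics/w15.png

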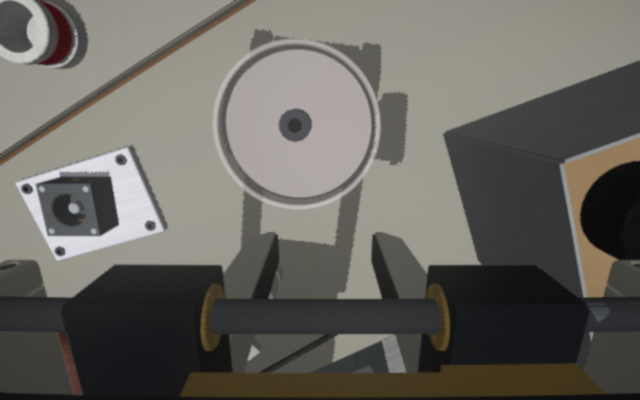

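The plug stands upright in the middle of the dish at px (295,125). The die sits flat on the plate with the rod visible through it, and the arm is clear.

```bash
python3 -m pendant '{"dp":[[0,0,0],[0,0,0],[0,0,0],[0,0,0]],"rot":[[0,0,0],[0,0,0],[0,0,0],[0,0,0]],"fingers":[0.05,0.05,0.05,0.05]}'; python3 -c "
from rig import arm
print(arm.job_done())"
```

```text
clock: 28.22
tool_pos: [0.4292, -0.2392, 0.1715]
eef_rot: [[0.878, -0.479, -0.0], [-0.479, -0.878, 0.0], [-0.001, -0.0, -1.0]]
wrist_force: [0.4, 0.5, 0.3]
width: 0.0501
the job is handed in; nothing more can be done
None
```

The plug is out and stands upright near the middle of the dish, and the die is seated on the stand over the rod. I handed the job in at about 28 s; it gave no verdict.

**What I did:** I found the rod in the camera pictures and lowered the die over it in 1–2 mm steps. It went in without any search. I pressed the die down until the wrist force rose about 7 N at the plate. The plug then showed about 18 mm above the die, with the fingers only on the die. After letting go of the die I gripped the plug above it, lifted it out and lowered it gently to the dish floor.

**Last checks:**
- **Plug:** the final pictures show it upright and close to the dish's centre.
- **Die:** it looks flat on the plate, with the rod visible in the pocket. I put its centre about 7 mm from the plate's centre.
- **Bystanders:** those in view look unmoved. I did not measure any of them again.
- **Arm:** it touches nothing; the wrist force reads under 1 N.

**What disagreed:**
- **Fingertips:** the cameras showed them about 28 mm behind the reported TCP, not 11 mm ahead as stated. My first grasp closed above the die without touching it, and I used the measured offset from then on.
- **Plug release force:** the wrist sensor showed only about 2 N as the plug came free, not the 8–16 N expected. I judged the plug's rise from the pictures instead.
- **Hose:** a brown hose overlapped the die's corner at the start, so I gripped the die off centre, set it down on clear bench and gripped it again at its centre.

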